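# Shut the tray's spout and tip the barrels into the pouring corner

## Robot

A 7-joint arm with a two-finger parallel gripper is mounted at the origin on a cart in front of the work surface, level with it; the furniture and walls round the work are solid. World frame = base frame: x ahead of the robot, y to its left, z up, the work surface at z = 0. Lengths are in m, angles in rad, forces in N, time in s.
With the tool pointing down it reaches from about 0.4 to 0.85 m from the base axis. Payload 4.5 kg.
Tool frame: the origin (TCP) lies midway between the tips of the shut fingers; the grasp point (between the pads) lies 19 mm behind it; z points along the fingers, y is the line along which they close (so a half turn about z gives the same grasp; the last joint's range is limited). The gripper opens to 85 mm and grips with 20 to 120 N. Pads are 22 mm wide; open, the fingers measure 114 mm over their backs; the gripper's body (76 mm by 85 mm) begins 54 mm behind the grasp point. The pads swing forward as they close: fully open they stand 13 mm farther back than shut.
Start: joints at [1.323, 0.689, -0.195, 1.565, 0.157, 0.902, -0.215], TCP at [0.174, -0.6, 0.205] pointing down, gripper open.
Joint ranges: [-3.01, 3.01], [-0.46, 2.08], [-1.47, 1.51], [0.13, 2.56], [-1, 4.14], [0.04, 2.09], [-2.66, 2.66]. Speed limits (rad/s): [2.57, 2.57, 3.14, 3.14, 3.14, 3.14, 3.14].

## Interface

Orientations are given as a unit quaternion [w, x, y, z].
In Python, from cell import r gives the robot as it stands.
- The arm moves only by the tool step_arm, never from a script. Its argument "commands" is a list of rows, each an object of numbers: "jaw": the opening, from 0 (shut) to 1 (fully open); "x", "y", "z": the shift along the tool's x, y, z normalised to -1 to 1, where 1 is 40 mm; "twist": the turn about the tool's z normalised to -1 to 1, where 1 is 6 degrees. A call has exactly 5 rows; each row shifts and turns the commanded pose from where the row before left it, along the tool's axes as they then stand; what a row does not reach is not made up. A row lasts 1/10 s, in which the tool goes at most 50 mm and 8.59 degrees, less where a joint would pass 70% of its speed; a pose out of reach is approached as far as the arm can. A call with a number of a shift or a turn outside -1 to 1 is refused whole. A call with a gripper value outside its range is refused whole. The fingers move at their own pace and stop on an object; "grip_force" is the grip in N (left out, the last holds). Time passes only in rows, so rows that do not move let the fingers close, or fill a call up. It gives the time, the measured TCP pose, the force, the opening and the grip force at its end, in the units of the state.
- r.get_obs(): the state, without advancing time (a new reading comes with each control period).
- r.snapshot(name): name is "scene" or "side" or "wrist"; returns a dict with "image" (384x512x3 uint8, red, green, blue), "vfov" (degrees; the focal length in pixels is half the picture's height over the tangent of half this angle, whatever the lens; pixels are square), "cx", "cy" (the principal point, pixels), "T" (4x4, takes a point from camera to world coordinates); the wrist camera has in their place "hand_eye" (4x4, takes a point from camera to tool coordinates, whose origin is the TCP and whose axes are the flange's). Camera axes: x right, y down, z forward; pixel columns grow to the right and rows downward; lengths in m; the calibration is good to about 2 mm. A picture is of the moment at which its call begins: read the wrist's pose just before it. There is no depth.
- r.close_job(): hands the job in; it is judged then, once.
The state is a dict: "clock": time; "qpos": joint angles; "dq": joint speeds; "effort": joint torques, N m; "tcp_pos": TCP position; "tool_rot": TCP orientation; "wrist_force": force on the tool from outside, world axes, zero at the start; "moment": the same for the moment, N m; "width": finger opening in m; "grip_force": force on a finger pad.
Only numpy, scipy, OpenCV 4.12 (cv2) and the standard library are available. Lean on these libraries where they do the work, as an engineer would, in place of code of your own. Each camera call takes 0.05 s, during which the arm holds its last target. There are 200 camera calls.

## Task

Turn the closing collar on the sorting tray's spout to its closed mark, with the tray standing flat. Then take the tray by its bar handle and tip it about thirty degrees onto the tipping bar under the pouring corner, so that all four mainspring barrels slide into that corner. Finish still holding the tray tipped by the handle, with the collar shut, the tipping bar on the bench about where it stood, all the barrels in the tray, and the other things on the bench undisturbed.

Things in the scene. Friction and masses are not known exactly. Their poses are not given: they have to be found in the camera images.
- tray: Loose square grey metal tray, 106 mm sides, about 0.8 kg, on rubber feet. Its x axis runs along its DIAGONAL, from the handle corner (-x) to the pouring corner (+x); z up; origin at its middle, at bench height. Underside 12, inner floor 14.5, wall tops 34 mm high; side corners at y = +-72 mm; feet at x = -25, y = +-40. Polished inside: parts slide at about 10 degrees (22 along a wall).
- collar (a joint): Closing collar of the spout: knurled brass ring, 52 mm wide, top 46 mm high, captive on a vertical axis through spout, with a curved gate below it. Radians, counter-clockwise from above. Starts open (0 to 0.2); closed mark at 1.60, where the dark pointer meets the single pip on its seat; stop at 1.8. Slightly stiff (0.012 N m), stays where left.
- thumb_pin (a point): The collar's smooth upright steel pin, 9 mm thick, 46 to 74 mm above the bench, 28 mm from the collar's axis; this point is on it, 62 mm high. Seen from the axis it lies at 134 degrees plus the collar angle, counter-clockwise from the tray's +x: it swings from the +y to the -y side. Push it round its arc with the closed fingertips, or pinch it lightly; the tool need not turn.
- handle_grip (a point): Middle of the tray's bar handle: black round grip, 11 mm thick, 36 mm long along the tray's y, at x = -53 mm in the tray's frame and 66 mm above the bench when flat, on two steel legs 54 mm apart. Pinched across from above (closing along the tray's x), it can turn between the fingers while the tool stays upright.
- handle: The same bar handle, fixed to the tray. Its frame is the tray's frame.
- spout (a point): The collar's axis at the tray's inner floor (x = +38, z = 14.5 mm in the tray's frame): middle of the pouring corner, which is rounded, 26 mm radius, with a window 33 mm wide and 16 mm high through it. Axes as the tray's.
- tipping_bar (a point): Lowest point, in the middle, of the round rubber bar (12 mm thick, 48 mm long, along the tray's y) under the pouring corner, at x = +49 mm in the tray's frame. The tray rolls on it when tipped, the handle rising and swinging towards the spout; beyond about 45 degrees the nose touches the bench.
- barrel_1: Brass mainspring barrel, a loose flat drum of 15 mm diameter, 7 mm high with a short arbor on top, 12 g; origin in the middle of its underside. Lies on the tray's floor in the half next to the handle. They are free to slide.
- barrel_2: Another of the four identical barrels.
- barrel_3: Another of the four identical barrels.
- barrel_4: Another of the four identical barrels.
- jar: Bystander: glass jar with a screw lid, 41 mm wide, 48 mm high, behind the tray. Leave alone.
- grey_tin: Bystander: small grey round tin, 34 mm wide, 26 mm high, behind the tray. Leave alone.
- watch: Bystander: open-faced pocket watch, 65 x 90 x 19 mm, to the right, in front of the press. Leave alone.
- driver: Bystander: thin watchmaker's screwdriver, 105 mm long, 8 mm thick, lying behind the tray. Leave alone.
- forceps: Bystander: flat steel tweezers, 122 x 12 x 5 mm, lying to the right of the tray. Leave alone.
- holder: Bystander: brass movement holder, 47 x 92 x 17 mm, lying to the left of the tray on the cabinet. Leave alone.
- latch_box: Fixed wooden box behind the tray to the right, 182 mm high; its front face is at about x = 0.61 m, its left side at about y = 0.01 m. Keep the gripper's body clear of it.
- wood_case: Fixed wooden case behind the tray to the left, 165 mm high, from x = 0.585 m and y = 0.174 m on; a sheet of paper on it, 170 mm above the bench, overhangs to x = 0.54, y = 0.17 m. Keep clear.
- staking_press: Fixed black hand press to the right of the tray, 194 mm high; its tall parts fill x = 0.45 to 0.515 m, y = -0.25 to -0.135 m, its base reaches y = -0.12 m. Keep clear.

How it is judged:
By the outcome, as a careful person would: the job done as asked, in the order asked, and still so for the second after the job is handed in, while the arm keeps its last pose, push and grip.
It also fails if it takes over 58 s, if anything falls off the work surface, if the arm or the gripper's body presses on something with over 40 N, if the wrist force passes 120 N, or if a joint passes its speed limit or range.

## Working session

There is one attempt and no reset: what is moved stays moved. The work goes in short steps, Python scripts to look and compute and a tool call to move; the robot and the scene stay as the last step left them, time stands still between calls to the robot, and variables do not carry over. Pictures are saved under pics/ and viewed, at most 10 in all, crops included, and the job is handed in when it is done.

Besides the shell and the picture viewer there is one more tool, called after "Call:" by a JSON object that holds its "name" and its "arguments", one argument or row to a line. step_arm: Moves the arm, as the interface text tells. Its arguments: {"type":"object","properties":{"commands":{"type":"array"},"grip_force":{"type":"number"}},"required":["commands"]}

```bash
ls; mkdir -p pics; python3 - <<'E'
from cell import r
import cv2
o=r.get_obs()
print(o)
for n in("scene","side"):
    s=r.snapshot(n); cv2.imwrite(f"pics/{n}0.png",s["image"][:,:,::-1]); print(n,s["vfov"],s["cx"],s["cy"],s["T"])
E
```

```text
pics
{'clock': 0.0, 'qpos': array([ 1.32281212,  0.69001054, -0.19453878,  1.5663622 ,  0.15726837,
        0.90250944, -0.21510615]), 'dq': array([-1.50188501e-05, -2.85184165e-05,  2.06971547e-04, -8.11097167e-06,
       -9.50635360e-04, -1.83449716e-04, -1.21548811e-04]), 'effort': array([-1.50169858e-04, -5.39605093e+01, -1.26658570e+00, -1.58541155e+01,
        8.99485865e-03,  9.45014181e-03,  3.22398739e-05]), 'tcp_pos': array([ 0.17356276, -0.59967115,  0.20416331]), 'tool_rot': array([-9.32327660e-04,  9.90085050e-01,  1.40465981e-01, -1.81452494e-04]), 'wrist_force': array([-0.10747445,  0.59360625,  0.31378673]), 'moment': array([-0.00594778,  0.05388046, -0.00950769]), 'grip_force': 0.0, 'width': 0.08535868082983565}
scene 51.13731437191897 264.7712034310161 193.98970577706922 [[ 0.64977107 -0.47945086  0.58985119  0.0132572 ]
 [-0.76009003 -0.40186657  0.51065292 -0.47958516]
 [-0.00779151 -0.78014751 -0.62554709  0.67053564]
 [ 0.          0.          0.          1.        ]]
side 55.070239189955636 254.9543752046239 192.96077449693172 [[-0.85907317 -0.37781371  0.34532607  0.18187108]
 [-0.51182964  0.62766029 -0.58657734  0.66808596]
 [ 0.0048695  -0.68066097 -0.73258237  0.87193394]
 [ 0.          0.          0.          1.        ]]
```

View pics/scene0.png

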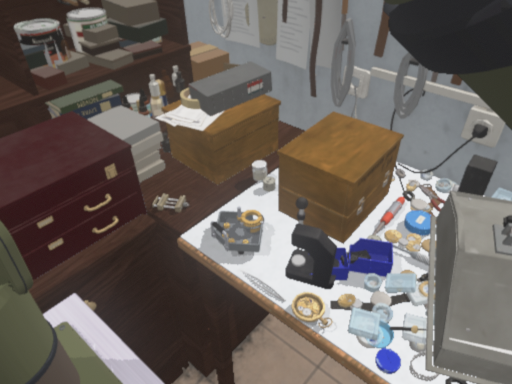

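View pics/side0.png

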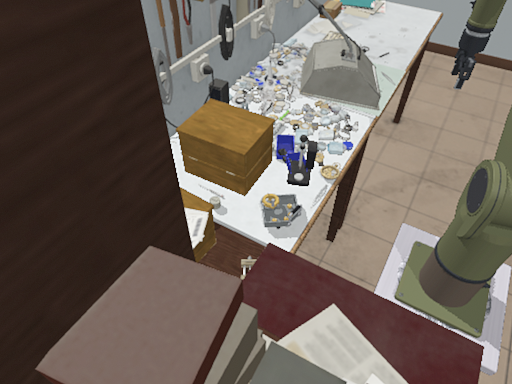

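Scene view: tray near (238,230), with the collar at (252,219) and the handle at (218,237). Side view: tray near (281,210), with the collar at (270,201) and the handle at (295,212). I'll enlarge both.

```bash
python3 - <<'E'
import cv2,numpy as np
a=cv2.imread("pics/scene0.png")[192:262,204:270]; b=cv2.imread("pics/side0.png")[180:250,250:316]
cv2.imwrite("pics/crop0.png",np.hstack([cv2.resize(i,None,fx=6,fy=6,interpolation=cv2.INTER_CUBIC) for i in(a,b)]))
E
```

```text
(no output)
```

View pics/crop0.png

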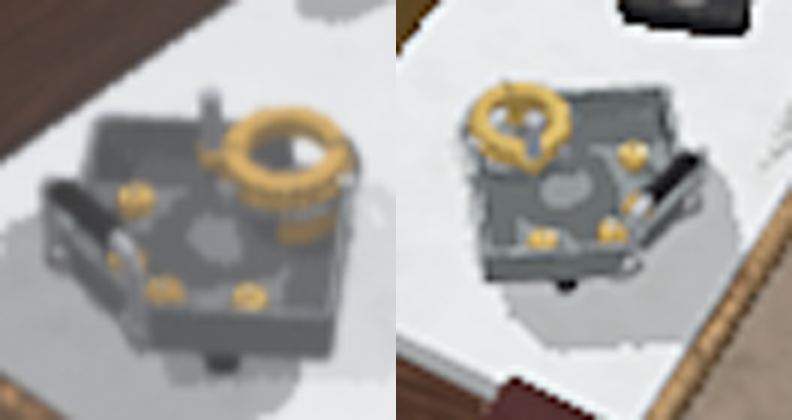

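```bash
cat > h.py <<'E'
import numpy as np, cv2
from scipy.spatial.transform import Rotation as R
def foc(s): return s["image"].shape[0]/2/np.tan(np.radians(s["vfov"])/2)
def ray(s,T,u,v):
    f=foc(s); d=T[:3,:3]@np.array([(u-s["cx"])/f,(v-s["cy"])/f,1]); return T[:3,3],d/np.linalg.norm(d)
def tri(rays):
    A=0;b=0
    for o,d in rays:
        P=np.eye(3)-np.outer(d,d); A=A+P; b=b+P@o
    p=np.linalg.solve(A,b); return p,[round(1e3*np.linalg.norm((np.eye(3)-np.outer(d,d))@(p-o)),1) for o,d in rays]
def tool(o):
    w,x,y,z=o["tool_rot"]; T=np.eye(4); T[:3,:3]=R.from_quat([x,y,z,w]).as_matrix(); T[:3,3]=o["tcp_pos"]; return T
def proj(s,T,p):
    q=np.linalg.inv(T)@np.append(p,1); f=foc(s); return np.array([f*q[0]/q[2]+s["cx"],f*q[1]/q[2]+s["cy"]])
E
python3 - <<'E'
from cell import r
from h import *
a=r.snapshot("scene");b=r.snapshot("side")
o=r.get_obs(); w=r.snapshot("wrist"); print(w["hand_eye"],w["vfov"],w["cx"],w["cy"])
for n,p,q in (("grip",(218.7,227.8),(295.8,209.7)),("ring",(251.8,217.3),(270.7,200.3)),("pintop",(238.8,207.8),(273.1,201.5))):
    print(n,tri([ray(a,a["T"],*p),ray(b,b["T"],*q)]))
print(tool(o))
E
```

```text
[[-6.03244569e-04 -9.50756105e-01 -3.09939453e-01  7.99092947e-02]
 [ 9.99999641e-01 -7.57783690e-04  3.78212958e-04  2.77656347e-05]
 [-5.94455342e-04 -3.09939114e-01  9.50756221e-01 -1.67960940e-01]
 [ 0.00000000e+00  0.00000000e+00  0.00000000e+00  1.00000000e+00]] 58.086788477448806 251.28645305108085 192.45033960433406
grip (array([0.42958141, 0.01616444, 0.06358195]), [np.float64(1.0), np.float64(1.0)])
ring (array([0.5199111 , 0.00177445, 0.03945987]), [np.float64(2.0), np.float64(2.0)])
pintop (array([0.50092692, 0.02455938, 0.06796103]), [np.float64(2.8), np.float64(2.8)])
[[ 9.60536727e-01  2.78152966e-01 -3.52821115e-04  1.73677064e-01]
 [ 2.78153185e-01 -9.60536175e-01  1.03046751e-03 -5.99960487e-01]
 [-5.22698507e-05 -1.08794021e-03 -9.99999407e-01  2.04503371e-01]
 [ 0.00000000e+00  0.00000000e+00  0.00000000e+00  1.00000000e+00]]
```

```bash
cat >> h.py <<'E'
def plan(p,yaw,wps,jaw):
    """p start, yaw = tool-x heading (deg, tool down); wps: (x,y,z,yaw,n)"""
    p=np.array(p,float); rows=[]
    for x,y,z,yw,n in wps:
        for k in range(n,0,-1):
            d=(np.array([x,y,z])-p)/k; t=-(yw-yaw)/k
            c,s=np.cos(np.radians(yaw)),np.sin(np.radians(yaw))
            M=np.array([[c,s,0],[s,-c,0],[0,0,-1]])
            u=np.round(M.T@d/.04,2); tw=round(t/6,2)
            rows.append((*u,tw)); p=p+M@(u*.04); yaw-=tw*6
    for i,q in enumerate(rows):
        print(('' if i%5 else '-\n')+'{"jaw":%g,"x":%g,"y":%g,"z":%g,"twist":%g},'%(jaw,*(v+0 for v in q)), "!!" if max(map(abs,q))>1 or np.linalg.norm(q[:3])>1.2 else "")
    print(p,yaw)
E
python3 -c "
from h import *
plan([.1737,-.6,.2045],16.15,[(.28,-.48,.33,26,5),(.40,-.28,.33,46,6),(.475,.03,.27,81,9)],1)"
```

```text
-
{"jaw":1,"x":0.68,"y":-0.43,"z":-0.63,"twist":-0.33}, 
{"jaw":1,"x":0.69,"y":-0.4,"z":-0.63,"twist":-0.33}, 
{"jaw":1,"x":0.71,"y":-0.38,"z":-0.63,"twist":-0.33}, 
{"jaw":1,"x":0.72,"y":-0.36,"z":-0.62,"twist":-0.33}, 
{"jaw":1,"x":0.72,"y":-0.33,"z":-0.63,"twist":-0.32}, 
-
{"jaw":1,"x":0.82,"y":-0.53,"z":0,"twist":-0.56}, 
{"jaw":1,"x":0.84,"y":-0.48,"z":0,"twist":-0.55}, 
{"jaw":1,"x":0.87,"y":-0.43,"z":0,"twist":-0.56}, 
{"jaw":1,"x":0.9,"y":-0.38,"z":0,"twist":-0.56}, 
{"jaw":1,"x":0.91,"y":-0.33,"z":0,"twist":-0.55}, 
-
{"jaw":1,"x":0.94,"y":-0.28,"z":0,"twist":-0.56}, 
{"jaw":1,"x":0.76,"y":-0.45,"z":0.17,"twist":-0.65}, 
{"jaw":1,"x":0.79,"y":-0.39,"z":0.17,"twist":-0.65}, 
{"jaw":1,"x":0.82,"y":-0.34,"z":0.17,"twist":-0.65}, 
{"jaw":1,"x":0.84,"y":-0.28,"z":0.17,"twist":-0.65}, 
-
{"jaw":1,"x":0.86,"y":-0.23,"z":0.16,"twist":-0.65}, 
{"jaw":1,"x":0.87,"y":-0.17,"z":0.17,"twist":-0.64}, 
{"jaw":1,"x":0.88,"y":-0.11,"z":0.16,"twist":-0.65}, 
{"jaw":1,"x":0.88,"y":-0.05,"z":0.17,"twist":-0.64}, 
{"jaw":1,"x":0.88,"y":0.02,"z":0.16,"twist":-0.65}, 
[0.47502874 0.02979515 0.2701    ] 81.01
```

Call:
{"name": "step_arm", "arguments": {
  "commands": [
    {"jaw": 0,"x": 0.68,"y": -0.43,"z": -0.63,"twist": -0.33},
    {"jaw": 0,"x": 0.69,"y": -0.4,"z": -0.63,"twist": -0.33},
    {"jaw": 0,"x": 0.71,"y": -0.38,"z": -0.63,"twist": -0.33},
    {"jaw": 0,"x": 0.72,"y": -0.36,"z": -0.62,"twist": -0.33},
    {"jaw": 0,"x": 0.72,"y": -0.33,"z": -0.63,"twist": -0.32}
  ]
}}

```text
clock: 0.75
tcp_pos: [0.2808, -0.4792, 0.3315]
tool_rot: [-0.0, 0.974, 0.226, -0.0]
wrist_force: [1.0, -0.7, -0.2]
width: 0.012
grip_force: 0.0
```

Call:
{"name": "step_arm", "arguments": {
  "commands": [
    {"jaw": 0,"x": 0.82,"y": -0.53,"z": 0,"twist": -0.56},
    {"jaw": 0,"x": 0.84,"y": -0.48,"z": 0,"twist": -0.55},
    {"jaw": 0,"x": 0.87,"y": -0.43,"z": 0,"twist": -0.56},
    {"jaw": 0,"x": 0.9,"y": -0.38,"z": 0,"twist": -0.56},
    {"jaw": 0,"x": 0.91,"y": -0.33,"z": 0,"twist": -0.55}
  ]
}}

```text
clock: 1.25
tcp_pos: [0.3806, -0.3124, 0.3307]
tool_rot: [0.0, 0.931, 0.365, 0.0]
wrist_force: [1.3, -0.5, 0.2]
width: -0.0001
grip_force: 0.0
```

Tracking is good, so I'll continue.

Call:
{"name": "step_arm", "arguments": {
  "commands": [
    {"jaw": 0,"x": 0.94,"y": -0.28,"z": 0,"twist": -0.56},
    {"jaw": 0,"x": 0.76,"y": -0.45,"z": 0.17,"twist": -0.65},
    {"jaw": 0,"x": 0.79,"y": -0.39,"z": 0.17,"twist": -0.65},
    {"jaw": 0,"x": 0.82,"y": -0.34,"z": 0.17,"twist": -0.65},
    {"jaw": 0,"x": 0.84,"y": -0.28,"z": 0.17,"twist": -0.65}
  ]
}}

```text
clock: 1.75
tcp_pos: [0.4336, -0.1413, 0.3032]
tool_rot: [0.0, 0.858, 0.513, 0.0]
wrist_force: [0.7, 0.1, 0.5]
width: -0.0001
grip_force: 0.0
```

Call:
{"name": "step_arm", "arguments": {
  "commands": [
    {"jaw": 0,"x": 0.86,"y": -0.23,"z": 0.16,"twist": -0.65},
    {"jaw": 0,"x": 0.87,"y": -0.17,"z": 0.17,"twist": -0.64},
    {"jaw": 0,"x": 0.88,"y": -0.11,"z": 0.16,"twist": -0.65},
    {"jaw": 0,"x": 0.88,"y": -0.05,"z": 0.17,"twist": -0.64},
    {"jaw": 0,"x": 0.88,"y": 0.02,"z": 0.16,"twist": -0.65}
  ]
}}

```text
clock: 2.25
tcp_pos: [0.4753, 0.0306, 0.2704]
tool_rot: [0.0, 0.76, 0.65, -0.0]
wrist_force: [0.1, -0.1, -0.9]
width: -0.0006
grip_force: 0.0
```

```bash
python3 - <<'E'
from cell import r
from h import *
import pickle
o=r.get_obs(); w=r.snapshot("wrist"); print(o["tcp_pos"],o["qpos"],o["width"])
pickle.dump((o,w),open("w1.pkl","wb")); T=tool(o)@w["hand_eye"]
for p in ((.4296,.0162,.0636),(.52,.0018,.04),(.501,.0246,.068)): print(proj(w,T,p))
cv2.imwrite("pics/w1.png",w["image"][:,:,::-1])
E
```

```text
[0.47529084 0.03063692 0.27035906] [ 0.23998434  0.45153275 -0.5988184   1.89676526  0.32259019  0.88985523
 -0.67255101] -0.000581427081849671
[212.44957431 174.14653201]
[291.71742923 169.12273219]
[274.85350513 158.05242344]
```

View pics/w1.png

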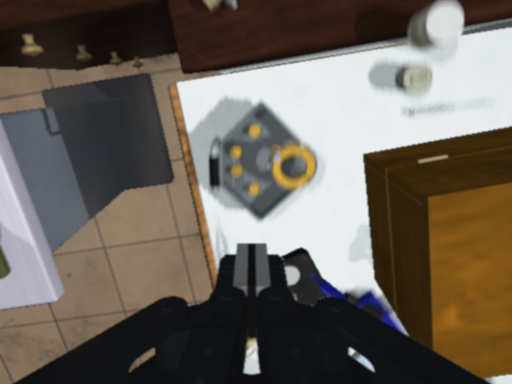

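Wrist view: the tray is a diamond around (262,160). The handle bar is at x≈214, rows 140–187, the ring is centred near (294,166), and the barrels are at (254,131), (236,152), (236,169) and (254,188). Next I'll move closer for two wrist views.

Call:
{"name": "step_arm", "arguments": {
  "commands": [
    {"jaw": 0,"x": -0.36,"y": -0.14,"z": 0.4},
    {"jaw": 0,"x": -0.36,"y": -0.14,"z": 0.4},
    {"jaw": 0,"x": -0.36,"y": -0.14,"z": 0.4},
    {"jaw": 0,"x": -0.36,"y": -0.14,"z": 0.4},
    {"jaw": 0,"x": 0,"y": -0.1,"z": 0.4}
  ]
}}

```text
schema error: expected keys jaw, x, y, z, twist
```

Call:
{"name": "step_arm", "arguments": {
  "commands": [
    {"jaw": 0},
    {"jaw": 0},
    {"jaw": 0},
    {"jaw": 0},
    {"jaw": 0}
  ]
}}

```text
schema error: expected keys jaw, x, y, z, twist
```

```bash
python3 - <<'E'
from cell import r
from h import *
import pickle
o=r.get_obs(); w=r.snapshot("wrist"); print(o["tcp_pos"],o["qpos"])
pickle.dump((o,w),open("w2.pkl","wb"))
E
```

```text
[0.47638506 0.03837236 0.27020366] [ 0.23369726  0.45432736 -0.6066857   1.89461752  0.32125201  0.8872672
 -0.67333894]
```

Call:
{"name": "step_arm", "arguments": {
  "commands": [
    {"jaw": 0,"y": 0.5},
    {"jaw": 0,"y": 0.5},
    {"jaw": 0,"y": 0.5},
    {"jaw": 0,"y": 0.5},
    {"jaw": 0}
  ]
}}

```text
schema error: expected keys jaw, x, y, z, twist
```

Call:
{"name": "step_arm", "arguments": {
  "commands": [
    {"jaw": 0},
    {"jaw": 0},
    {"jaw": 0},
    {"jaw": 0},
    {"jaw": 0}
  ]
}}

```text
schema error: expected keys jaw, x, y, z, twist
```

```bash
python3 - <<'E'
from cell import r
from h import *
import pickle
o=r.get_obs(); w=r.snapshot("wrist"); print(o["tcp_pos"],o["qpos"],tool(o)[:3,:3])
pickle.dump((o,w),open("w3.pkl","wb"))
a=pickle.load(open("w2.pkl","rb"))[1]["image"]; b=w["image"]
# left half crop of each, rows 0..250
im=np.vstack([cv2.resize(i[40:240,130:396][:,:,::-1],None,fx=3,fy=1.5*2,interpolation=cv2.INTER_CUBIC) for i in (a,)])
cv2.imwrite("pics/w2.png",im)
im=cv2.resize(b[40:240,100:366][:,:,::-1],None,fx=3,fy=3,interpolation=cv2.INTER_CUBIC)
cv2.imwrite("pics/w3.png",im)
E
```

```text
[0.47572611 0.03531449 0.27045661] [ 0.23672796  0.45285008 -0.60391225  1.89546039  0.32093412  0.88879952
 -0.67186914] [[ 1.46787866e-01  9.89167642e-01  8.36101494e-04]
 [ 9.89158953e-01 -1.46790086e-01  4.15163147e-03]
 [ 4.22939092e-03  2.17628153e-04 -9.99991032e-01]]
```

View pics/w2.png

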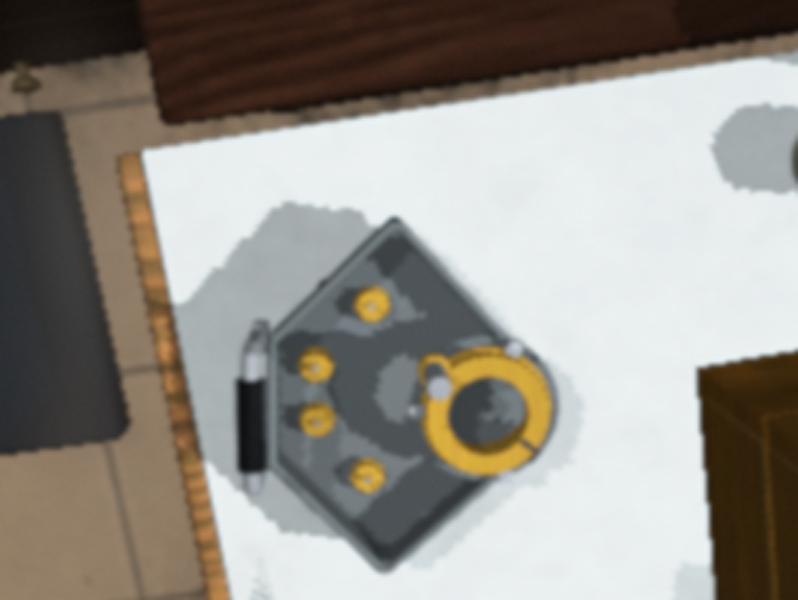

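View pics/w3.png

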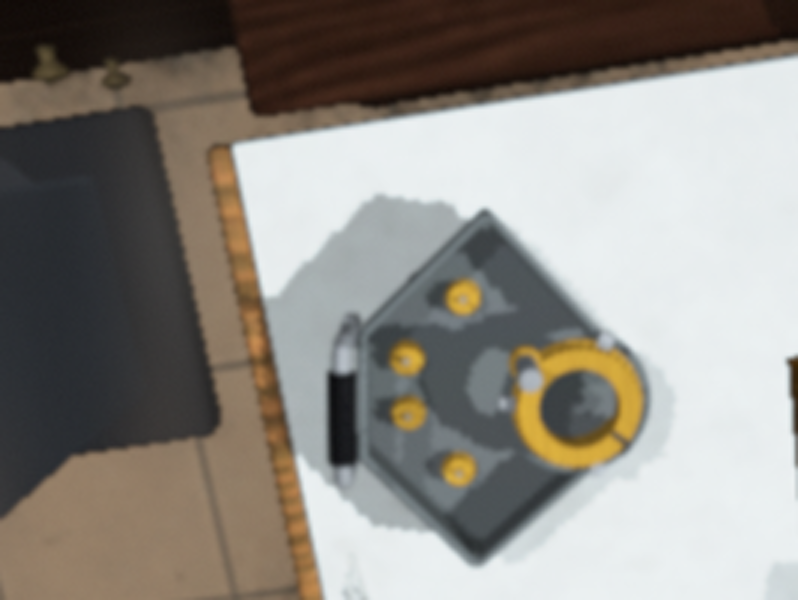

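Both crops show the same view, because the moves were refused for missing keys. In full-image pixels (w3), the grip is at about (214,179), the ring at (293,174) and the pin top at (277,166). The pointer sits on the ring's lower right at (309,187) and the single pip on the upper right at (302,153). I'll redo the moves with all keys.

Call:
{"name": "step_arm", "arguments": {
  "commands": [
    {"jaw": 0,"x": -0.36,"y": -0.14,"z": 0.4,"twist": 0},
    {"jaw": 0,"x": -0.36,"y": -0.14,"z": 0.4,"twist": 0},
    {"jaw": 0,"x": -0.36,"y": -0.14,"z": 0.4,"twist": 0},
    {"jaw": 0,"x": -0.36,"y": -0.14,"z": 0.4,"twist": 0},
    {"jaw": 0,"x": 0,"y": -0.1,"z": 0.4,"twist": 0}
  ]
}}

```text
clock: 2.9
tcp_pos: [0.4387, -0.0274, 0.19]
tool_rot: [0.001, 0.762, 0.647, -0.001]
wrist_force: [-0.2, -0.3, 0.3]
width: -0.0
grip_force: 0.0
```

Call:
{"name": "step_arm", "arguments": {
  "commands": [
    {"jaw": 0,"x": 0,"y": 0,"z": 0,"twist": 0},
    {"jaw": 0,"x": 0,"y": 0,"z": 0,"twist": 0},
    {"jaw": 0,"x": 0,"y": 0,"z": 0,"twist": 0},
    {"jaw": 0,"x": 0,"y": 0,"z": 0,"twist": 0},
    {"jaw": 0,"x": 0,"y": 0,"z": 0,"twist": 0}
  ]
}}

```text
clock: 3.4
tcp_pos: [0.4407, -0.0232, 0.1911]
tool_rot: [0.0, 0.76, 0.65, 0.0]
wrist_force: [-0.2, -0.0, 0.1]
width: -0.0002
grip_force: 0.0
```

```bash
python3 - <<'E'
from cell import r
from h import *
import pickle
o=r.get_obs(); w=r.snapshot("wrist"); print(o["tcp_pos"])
pickle.dump((o,w),open("w4.pkl","wb"))
E
```

```text
[ 0.44067298 -0.02324197  0.19110565]
```

Call:
{"name": "step_arm", "arguments": {
  "commands": [
    {"jaw": 0,"x": 0,"y": 0.5,"z": 0,"twist": 0},
    {"jaw": 0,"x": 0,"y": 0.5,"z": 0,"twist": 0},
    {"jaw": 0,"x": 0,"y": 0.5,"z": 0,"twist": 0},
    {"jaw": 0,"x": 0,"y": 0.5,"z": 0,"twist": 0},
    {"jaw": 0,"x": 0,"y": 0,"z": 0,"twist": 0}
  ]
}}

```text
clock: 3.95
tcp_pos: [0.5219, -0.036, 0.1907]
tool_rot: [0.001, 0.761, 0.649, 0.001]
wrist_force: [-0.4, 0.5, 0.4]
width: -0.0005
grip_force: 0.0
```

Call:
{"name": "step_arm", "arguments": {
  "commands": [
    {"jaw": 0,"x": 0,"y": 0,"z": 0,"twist": 0},
    {"jaw": 0,"x": 0,"y": 0,"z": 0,"twist": 0},
    {"jaw": 0,"x": 0,"y": 0,"z": 0,"twist": 0},
    {"jaw": 0,"x": 0,"y": 0,"z": 0,"twist": 0},
    {"jaw": 0,"x": 0,"y": 0,"z": 0,"twist": 0}
  ]
}}

```text
clock: 4.45
tcp_pos: [0.5188, -0.0358, 0.1907]
tool_rot: [0.0, 0.76, 0.65, -0.0]
wrist_force: [0.7, -0.4, -0.9]
width: -0.0002
grip_force: 0.0
```

```bash
python3 - <<'E'
from cell import r
from h import *
import pickle
o=r.get_obs(); w=r.snapshot("wrist"); print(o["tcp_pos"],o["qpos"])
pickle.dump((o,w),open("w5.pkl","wb"))
a=pickle.load(open("w4.pkl","rb"))[1]["image"]; b=w["image"]
im=np.hstack([cv2.resize(i[40:240,x:x+180][:,:,::-1],(400,444),interpolation=cv2.INTER_CUBIC) for i,x in ((a,180),(b,100))])
cv2.imwrite("pics/w45.png",im)
E
```

```text
[ 0.51883479 -0.03583365  0.19069631] [ 0.30638811  0.61109886 -0.52637421  1.88566176  0.43230687  0.75939131
 -0.61751934]
```

View pics/w45.png

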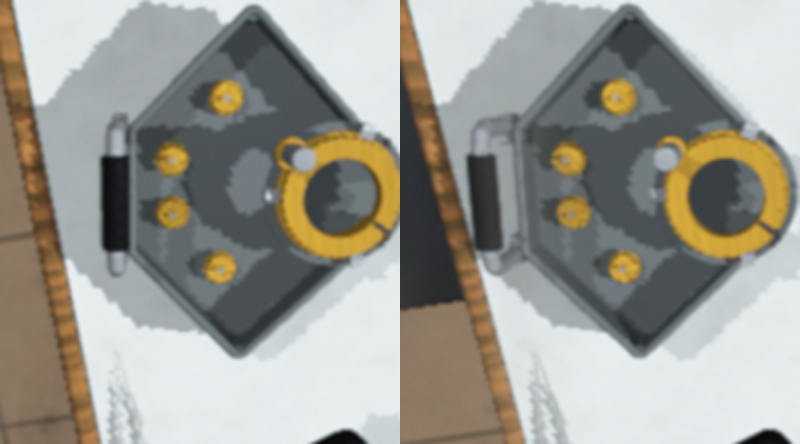

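Left (w4): grip middle (115,203), ring centre (343,195), pin top (303,158). Right (w5): grip (485,202), ring (730,194), pin top (666,158). I'll triangulate those and the tray's side corners.

```bash
python3 - <<'E'
from h import *
import pickle
V=[pickle.load(open(f"w{k}.pkl","rb")) for k in (4,5)]
def both(p,q):
    rs=[]
    for (o,w),(u,v),x0 in zip(V,(p,(q[0]-400,q[1])),(180,100)):
        T=tool(o)@w["hand_eye"]; rs.append(ray(w,T,u/2.2222+x0,v/2.22+40))
    return tri(rs)
D={}
for n,p,q in (("grip",(115,203),(485,202)),("ring",(343,195),(730,194)),("pin",(303,158),(666,158)),("cl",(253,8),(630,8)),("cr",(238,352),(641,352)),
 ("b1",(227,98),(619,97)),("b2",(173,159),(569,159)),("b3",(173,212),(573,212)),("b4",(220,267),(624,267))):
    D[n],e=both(p,q); print(n,D[n].round(4),e)
d=D["ring"]-D["grip"]; print("yaw grip-ring",np.degrees(np.arctan2(d[1],d[0])),np.hypot(*d[:2]))
e=D["cl"]-D["cr"]; print("yaw corners",np.degrees(np.arctan2(-e[0],e[1])),np.hypot(*e[:2]),(D["cl"]+D["cr"])/2)
q=D["pin"]-D["ring"]; print("pin ang",np.degrees(np.arctan2(q[1],q[0])),np.hypot(*q[:2]))
E
```

```text
grip [0.4309 0.0167 0.0646] [np.float64(0.1), np.float64(0.1)]
ring [0.5227 0.0017 0.0386] [np.float64(0.1), np.float64(0.1)]
pin [0.5024 0.0226 0.0698] [np.float64(0.1), np.float64(0.1)]
cl [0.4953 0.0788 0.0313] [np.float64(0.1), np.float64(0.1)]
cr [ 0.4716 -0.0627  0.0309] [np.float64(0.0), np.float64(0.0)]
b1 [0.4821 0.0467 0.0167] [np.float64(0.1), np.float64(0.1)]
b2 [0.4555 0.0251 0.0172] [np.float64(0.1), np.float64(0.1)]
b3 [0.452  0.0022 0.0169] [np.float64(0.1), np.float64(0.1)]
b4 [ 0.4694 -0.0258  0.017 ] [np.float64(0.1), np.float64(0.1)]
yaw grip-ring -9.294396248022434 0.0930347622042839
yaw corners -9.516717145376404 0.14344809869372444 [0.48342592 0.00806192 0.03108871]
pin ang 134.12589109223134 0.02909121211042993
```

The results agree with the given geometry: tray origin (0.4834, 0.0080), yaw −9.4°, collar about 0.13 rad, and heights reading about 2 mm low. I'll push the pin along tray −y with the side of the closed fingers.

```bash
cat >> h.py <<'E'
PS=np.radians(-9.4); O=np.array([.4834,.0080])
def tw(x,y): return O+np.array([[np.cos(PS),-np.sin(PS)],[np.sin(PS),np.cos(PS)]])@np.array([x,y])/1e3
E
python3 - <<'E'
from cell import r
from h import *
o=r.get_obs(); T=tool(o); yaw=np.degrees(np.arctan2(T[1,0],T[0,0])); print(T[:3,3],yaw)
w=[(*tw(14,48),.12,80.6,5),(*tw(14,46),.056,80.6,5),(*tw(14,20),.056,80.6,5),(*tw(14,-2),.056,80.6,5)]
plan(T[:3,3],yaw,w,0)
E
```

```text
[ 0.51890286 -0.03586503  0.19068551] 81.0125636021909
-
{"jaw":0,"x":0.43,"y":-0.14,"z":0.35,"twist":0.01}, 
{"jaw":0,"x":0.43,"y":-0.14,"z":0.35,"twist":0.01}, 
{"jaw":0,"x":0.43,"y":-0.14,"z":0.36,"twist":0.02}, 
{"jaw":0,"x":0.43,"y":-0.14,"z":0.35,"twist":0.01}, 
{"jaw":0,"x":0.42,"y":-0.13,"z":0.36,"twist":0.02}, 
-
{"jaw":0,"x":-0.01,"y":0,"z":0.32,"twist":0}, 
{"jaw":0,"x":-0.01,"y":0,"z":0.32,"twist":0}, 
{"jaw":0,"x":-0.01,"y":0,"z":0.32,"twist":0}, 
{"jaw":0,"x":-0.01,"y":0,"z":0.32,"twist":0}, 
{"jaw":0,"x":-0.01,"y":0,"z":0.32,"twist":0}, 
-
{"jaw":0,"x":-0.13,"y":0,"z":0,"twist":0}, 
{"jaw":0,"x":-0.13,"y":0,"z":0,"twist":0}, 
{"jaw":0,"x":-0.13,"y":0,"z":0,"twist":0}, 
{"jaw":0,"x":-0.13,"y":0,"z":0,"twist":0}, 
{"jaw":0,"x":-0.13,"y":0,"z":0,"twist":0}, 
-
{"jaw":0,"x":-0.11,"y":0,"z":0,"twist":0}, 
{"jaw":0,"x":-0.11,"y":0,"z":0,"twist":0}, 
{"jaw":0,"x":-0.11,"y":0,"z":0,"twist":0}, 
{"jaw":0,"x":-0.11,"y":0,"z":0,"twist":0}, 
{"jaw":0,"x":-0.11,"y":0,"z":0,"twist":0}, 
[0.49706342 0.00370165 0.05588551] 80.59256360219088
```

Call:
{"name": "step_arm", "arguments": {
  "commands": [
    {"jaw": 0,"x": 0.43,"y": -0.14,"z": 0.35,"twist": 0.01},
    {"jaw": 0,"x": 0.43,"y": -0.14,"z": 0.35,"twist": 0.01},
    {"jaw": 0,"x": 0.43,"y": -0.14,"z": 0.36,"twist": 0.02},
    {"jaw": 0,"x": 0.43,"y": -0.14,"z": 0.35,"twist": 0.01},
    {"jaw": 0,"x": 0.42,"y": -0.13,"z": 0.36,"twist": 0.02}
  ]
}}

```text
clock: 5.0
tcp_pos: [0.5054, 0.0538, 0.1194]
tool_rot: [0.0, 0.763, 0.647, 0.0]
wrist_force: [1.0, 1.2, 0.3]
width: -0.0003
grip_force: 0.0
```

Call:
{"name": "step_arm", "arguments": {
  "commands": [
    {"jaw": 0,"x": -0.01,"y": 0,"z": 0.32,"twist": 0},
    {"jaw": 0,"x": -0.01,"y": 0,"z": 0.32,"twist": 0},
    {"jaw": 0,"x": -0.01,"y": 0,"z": 0.32,"twist": 0},
    {"jaw": 0,"x": -0.01,"y": 0,"z": 0.32,"twist": 0},
    {"jaw": 0,"x": -0.01,"y": 0,"z": 0.32,"twist": 0}
  ]
}}

```text
clock: 5.5
tcp_pos: [0.5053, 0.0512, 0.0553]
tool_rot: [0.0, 0.763, 0.647, 0.0]
wrist_force: [0.2, -0.4, -0.1]
width: 0.0
grip_force: 0.0
```

Call:
{"name": "step_arm", "arguments": {
  "commands": [
    {"jaw": 0,"x": 0,"y": 0,"z": 0,"twist": 0},
    {"jaw": 0,"x": 0,"y": 0,"z": 0,"twist": 0},
    {"jaw": 0,"x": 0,"y": 0,"z": 0,"twist": 0},
    {"jaw": 0,"x": 0,"y": 0,"z": 0,"twist": 0},
    {"jaw": 0,"x": 0,"y": 0,"z": 0,"twist": 0}
  ]
}}

```text
clock: 6.0
tcp_pos: [0.5055, 0.0511, 0.0563]
tool_rot: [0.0, 0.763, 0.647, 0.0]
wrist_force: [-1.0, 0.6, 0.1]
width: 0.0002
grip_force: 0.0
```

Call:
{"name": "step_arm", "arguments": {
  "commands": [
    {"jaw": 0,"x": -0.13,"y": 0,"z": 0,"twist": 0},
    {"jaw": 0,"x": -0.13,"y": 0,"z": 0,"twist": 0},
    {"jaw": 0,"x": -0.13,"y": 0,"z": 0,"twist": 0},
    {"jaw": 0,"x": -0.13,"y": 0,"z": 0,"twist": 0},
    {"jaw": 0,"x": -0.13,"y": 0,"z": 0,"twist": 0}
  ]
}}

```text
clock: 6.5
tcp_pos: [0.5007, 0.0247, 0.0557]
tool_rot: [0.0, 0.763, 0.647, -0.0]
wrist_force: [-0.3, -0.5, -0.7]
width: -0.0002
grip_force: 0.0
```

Call:
{"name": "step_arm", "arguments": {
  "commands": [
    {"jaw": 0,"x": -0.11,"y": 0,"z": 0,"twist": 0},
    {"jaw": 0,"x": -0.11,"y": 0,"z": 0,"twist": 0},
    {"jaw": 0,"x": -0.11,"y": 0,"z": 0,"twist": 0},
    {"jaw": 0,"x": -0.11,"y": 0,"z": 0,"twist": 0},
    {"jaw": 0,"x": -0.08,"y": 0,"z": 0,"twist": 0}
  ]
}}

```text
clock: 7.0
tcp_pos: [0.4974, 0.0044, 0.0558]
tool_rot: [0.0, 0.763, 0.647, -0.0]
wrist_force: [0.2, -0.5, -0.2]
width: -0.0002
grip_force: 0.0
```

```bash
python3 - <<'E'
from cell import r
from h import *
o=r.get_obs(); print(o["tcp_pos"],o["wrist_force"],o["moment"])
b=cv2.imread("pics/side0.png")[180:250,250:316]; s=r.snapshot("scene")["image"][:,:,::-1]; a=s[192:262,204:270]
c=r.snapshot("side")["image"][:,:,::-1][180:250,250:316]
cv2.imwrite("pics/push1.png",np.hstack([cv2.resize(i,None,fx=6,fy=6,interpolation=cv2.INTER_CUBIC) for i in(a,c)]))
E
```

```text
[0.49740344 0.00438252 0.05575597] [ 0.17004108 -0.53337347 -0.1687813 ] [-0.03646205  0.00215114  0.05330869]
```

Call:
{"name": "step_arm", "arguments": {
  "commands": [
    {"jaw": 0,"x": 0.3,"y": 0,"z": 0,"twist": 0},
    {"jaw": 0,"x": 0,"y": 0,"z": -0.9,"twist": 0},
    {"jaw": 0,"x": 0,"y": 0,"z": -0.9,"twist": 0},
    {"jaw": 0,"x": -0.6,"y": 0,"z": -0.9,"twist": 0},
    {"jaw": 0,"x": -0.6,"y": 0,"z": -0.5,"twist": 0}
  ]
}}

```text
clock: 7.6
tcp_pos: [0.4932, -0.0285, 0.1865]
tool_rot: [0.001, 0.761, 0.648, 0.002]
wrist_force: [0.4, -0.3, -1.2]
width: -0.0
grip_force: 0.0
```

Call:
{"name": "step_arm", "arguments": {
  "commands": [
    {"jaw": 0,"x": 0,"y": 0,"z": 0,"twist": 0},
    {"jaw": 0,"x": 0,"y": 0,"z": 0,"twist": 0},
    {"jaw": 0,"x": 0,"y": 0,"z": 0,"twist": 0},
    {"jaw": 0,"x": 0,"y": 0,"z": 0,"twist": 0},
    {"jaw": 0,"x": 0,"y": 0,"z": 0,"twist": 0}
  ]
}}

```text
clock: 8.1
tcp_pos: [0.4913, -0.0295, 0.1831]
tool_rot: [-0.001, 0.762, 0.647, -0.0]
wrist_force: [-0.2, 0.2, 0.3]
width: -0.0001
grip_force: 0.0
```

```bash
python3 - <<'E'
from cell import r
from h import *
import pickle
o=r.get_obs(); w=r.snapshot("wrist"); print(o["tcp_pos"])
pickle.dump((o,w),open("w6.pkl","wb")); T=tool(o)@w["hand_eye"]
i=w["image"][:,:,::-1]; cv2.imwrite("pics/w6.png",cv2.resize(i[30:230,120:386],None,fx=3,fy=3,interpolation=cv2.INTER_CUBIC))
for n,p in (("grip",(.4309,.0167,.0646)),("ring",(.5212,.0018,.044)),("pin1.6",(*tw(38+28*np.cos(np.radians(225.7)),28*np.sin(np.radians(225.7))),.071)),("corner",(.4953,.0788,.0313))):
    print(n,(proj(w,T,np.array(p))-[120,30])*3)
E
```

```text
[ 0.4913164  -0.02951213  0.18309482]
grip [149.44936366 316.07229846]
ring [475.78524346 305.41241381]
pin1.6 [409.32047684 392.68274182]
corner [344.93354426  45.62843873]
```

View pics/w6.png

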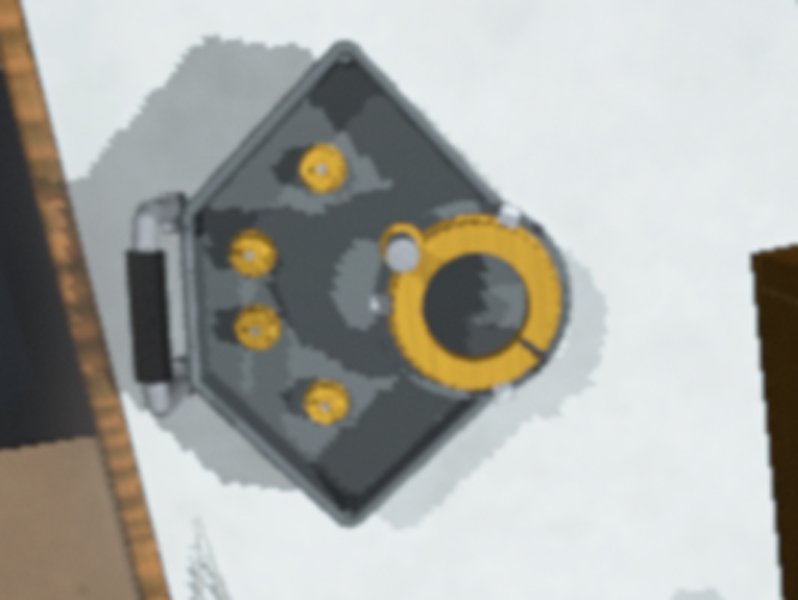

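The collar has not turned: the pin is still at (403,250) by the ring at (475,305), which is the same angle as before, and the tray has not moved. I'll look at the picture taken at the end of the push to see why.

View pics/push1.png

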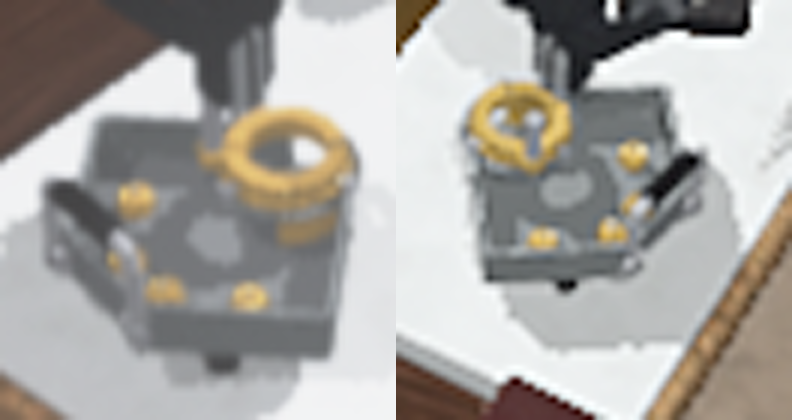

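```bash
python3 - <<'E'
from cell import r
from h import *
a=r.snapshot("scene");b=r.snapshot("side")
f=lambda u,v,x,y:(u/6+x,v/6+y)
for p,q in (((228,125),(553,88)),((225,110),(553,85))):
    print(tri([ray(a,a["T"],*f(*p,204,192)),ray(b,b["T"],*f(q[0]-396,q[1],250,180))]))
for P in ((.4974,.0044,.056),(.5024,.0226,.07)):
    u=(proj(a,a["T"],P)-[204,192])*6; v=(proj(b,b["T"],P)-[250,180])*6+[396,0]; print(P,u,v)
o=r.get_obs(); print(o["qpos"],o["tcp_pos"])
E
```

```text
(array([0.49729872, 0.00436183, 0.07284517]), [np.float64(4.0), np.float64(4.0)])
(array([0.49717874, 0.00646743, 0.07823842]), [np.float64(2.9), np.float64(2.9)])
(0.4974, 0.0044, 0.056) [237.29363383 150.57684597] [556.08508259 117.26816806]
(0.5024, 0.0226, 0.07) [209.80720918  96.08808736] [530.61995141 117.98318944]
[ 0.30599385  0.59122625 -0.53344238  1.97035657  0.45511153  0.70005602
 -0.67172898] [ 0.49147568 -0.03015275  0.18344779]
```

The side view shows the fingertips well above the projected TCP: seen at about row 87, against row 117 projected. They apparently passed over the pin. I'll measure the true tip from image differences.

```bash
python3 - <<'E'
from cell import r
from h import *
a=r.snapshot("scene");b=r.snapshot("side")
P=cv2.imread("pics/push1.png"); 
A=cv2.resize(P[:,:396],(66,70),interpolation=cv2.INTER_AREA);B=cv2.resize(P[:,396:],(66,70),interpolation=cv2.INTER_AREA)
a0=cv2.imread("pics/scene0.png")[192:262,204:270]; b0=cv2.imread("pics/side0.png")[180:250,250:316]
for n,i,j,s,off in (("scene",A,a0,a,(204,192)),("side",B,b0,b,(250,180))):
    d=np.abs(i.astype(int)-j).max(2)
    print(n); 
    for row in d[8:28,20:50] if n=="scene" else d[0:24,10:40]: print(''.join('#' if v>40 else '+' if v>20 else '.' for v in row))
    for dz in (0,.01,.02,.03):
        u=proj(s,s["T"],(.4974,.0044,.056+dz))-off; print(dz,(u-([20,8] if n=="scene" else [10,0])).round(1))
E
```

```text
scene
.........#################....
...........###############....
............##############....
............##############....
............##############....
............#############+....
............+############.....
.............###########+.....
..............##########+.....
................########......
.................######+..+.+.
..................###+........
..............................
..............................
..............................
..............................
..................++..........
..............................
..............................
..............................
0 [19.5 17.1]
0.01 [19.4 13.8]
0.02 [19.2 10.5]
0.03 [19.   7.1]
side
.......##################+.+..
........#################..+.#
.........++##############++###
...........+################+#
............##################
............##################
............+#################
............+#################
............+################.
............###############...
............############+.....
............###########+......
............+##########.......
.............+#########.......
.............+########+.......
..............+##.###+........
...............++++...........
..............................
..............................
..............................
..............................
..............................
..............................
..............................
0 [16.7 19.5]
0.01 [16.8 17.3]
0.02 [17. 15.]
0.03 [17.2 12.7]
```

The visible fingertip sits roughly 20–27 mm short of the reported TCP. I'll measure it by gently touching an empty patch of bench with the shut fingers.

```bash
python3 - <<'E'
from cell import r
from h import *
o=r.get_obs(); T=tool(o); yaw=np.degrees(np.arctan2(T[1,0],T[0,0])); print(T[:3,3],yaw)
p=tw(50,82); print(p)
plan(T[:3,3],yaw,[(*p,.10,80.6,5),(*p,-.008,80.6,5)],0)
a=r.snapshot("scene");b=r.snapshot("side");I=cv2.imread("pics/w6.png")
# flat bench check: pixel colour around the spot in views
for s in(a,b):
    u,v=proj(s,s["T"],(*p,0)).astype(int); print(u,v,s["image"][v-6:v+7:3,u-6:u+7:3].mean(2).astype(int).tolist())
E
```

```text
[ 0.49154164 -0.03042768  0.18358388] 80.60732831419037
[0.54612134 0.08073262]
-
{"jaw":0,"x":0.59,"y":0.18,"z":0.42,"twist":0}, 
{"jaw":0,"x":0.59,"y":0.18,"z":0.42,"twist":0}, 
{"jaw":0,"x":0.59,"y":0.18,"z":0.42,"twist":0}, 
{"jaw":0,"x":0.6,"y":0.18,"z":0.41,"twist":0}, 
{"jaw":0,"x":0.59,"y":0.17,"z":0.42,"twist":0}, 
-
{"jaw":0,"x":0,"y":0,"z":0.54,"twist":0}, 
{"jaw":0,"x":0,"y":0,"z":0.54,"twist":0}, 
{"jaw":0,"x":0,"y":0,"z":0.54,"twist":0}, 
{"jaw":0,"x":0,"y":0,"z":0.54,"twist":0}, 
{"jaw":0,"x":0,"y":0,"z":0.54,"twist":0}, 
[ 0.5459872   0.08057502 -0.00801612] 80.60732831419037
235 210 [[239, 239, 239, 239, 239], [238, 239, 238, 201, 234], [230, 229, 234, 137, 225], [103, 103, 106, 128, 131], [104, 105, 106, 132, 151]]
249 221 [[235, 234, 234, 234, 234], [236, 235, 234, 234, 235], [235, 233, 231, 231, 232], [234, 232, 230, 231, 232], [234, 233, 234, 233, 233]]
```

Call:
{"name": "step_arm", "arguments": {
  "commands": [
    {"jaw": 0,"x": 0.59,"y": 0.18,"z": 0.2,"twist": 0},
    {"jaw": 0,"x": 0.59,"y": 0.18,"z": 0.42,"twist": 0},
    {"jaw": 0,"x": 0.59,"y": 0.18,"z": 0.42,"twist": 0},
    {"jaw": 0,"x": 0.6,"y": 0.18,"z": 0.42,"twist": 0},
    {"jaw": 0,"x": 0.59,"y": 0.17,"z": 0.42,"twist": 0}
  ]
}}

```text
clock: 8.95
tcp_pos: [0.5466, 0.0812, 0.1079]
tool_rot: [0.0, 0.763, 0.647, 0.0]
wrist_force: [1.3, 0.1, 0.4]
width: -0.0003
grip_force: 0.0
```

Call:
{"name": "step_arm", "arguments": {
  "commands": [
    {"jaw": 0,"x": 0,"y": 0,"z": 0.6,"twist": 0},
    {"jaw": 0,"x": 0,"y": 0,"z": 0.6,"twist": 0},
    {"jaw": 0,"x": 0,"y": 0,"z": 0.6,"twist": 0},
    {"jaw": 0,"x": 0,"y": 0,"z": 0.6,"twist": 0},
    {"jaw": 0,"x": 0,"y": 0,"z": 0.2,"twist": 0}
  ]
}}

```text
clock: 9.45
tcp_pos: [0.5447, 0.08, 0.0026]
tool_rot: [-0.001, 0.763, 0.647, -0.002]
wrist_force: [-0.9, 0.3, -0.1]
width: -0.0001
grip_force: 0.0
```

Call:
{"name": "step_arm", "arguments": {
  "commands": [
    {"jaw": 0,"x": 0,"y": 0,"z": 0.05,"twist": 0},
    {"jaw": 0,"x": 0,"y": 0,"z": 0.05,"twist": 0},
    {"jaw": 0,"x": 0,"y": 0,"z": 0.05,"twist": 0},
    {"jaw": 0,"x": 0,"y": 0,"z": 0.05,"twist": 0},
    {"jaw": 0,"x": 0,"y": 0,"z": 0,"twist": 0}
  ]
}}

```text
clock: 9.95
tcp_pos: [0.5464, 0.0803, -0.0031]
tool_rot: [0.0, 0.763, 0.647, 0.0]
wrist_force: [-0.6, -0.0, 0.2]
width: 0.0002
grip_force: 0.0
```

Call:
{"name": "step_arm", "arguments": {
  "commands": [
    {"jaw": 0,"x": 0,"y": 0,"z": 0.05,"twist": 0},
    {"jaw": 0,"x": 0,"y": 0,"z": 0.05,"twist": 0},
    {"jaw": 0,"x": 0,"y": 0,"z": 0.05,"twist": 0},
    {"jaw": 0,"x": 0,"y": 0,"z": 0.05,"twist": 0},
    {"jaw": 0,"x": 0,"y": 0,"z": 0.05,"twist": 0}
  ]
}}

```text
clock: 10.45
tcp_pos: [0.5461, 0.0804, -0.0136]
tool_rot: [0.0, 0.763, 0.647, -0.0]
wrist_force: [0.4, 1.0, -0.3]
width: -0.0002
grip_force: 0.0
```

Call:
{"name": "step_arm", "arguments": {
  "commands": [
    {"jaw": 0,"x": 0,"y": 0,"z": 0.025,"twist": 0},
    {"jaw": 0,"x": 0,"y": 0,"z": 0.025,"twist": 0},
    {"jaw": 0,"x": 0,"y": 0,"z": 0.025,"twist": 0},
    {"jaw": 0,"x": 0,"y": 0,"z": 0.025,"twist": 0},
    {"jaw": 0,"x": 0,"y": 0,"z": 0,"twist": 0}
  ]
}}

```text
clock: 10.95
tcp_pos: [0.546, 0.0803, -0.0175]
tool_rot: [0.0, 0.763, 0.647, -0.0]
wrist_force: [0.4, 0.1, -0.6]
width: 0.0
grip_force: 0.0
```

Call:
{"name": "step_arm", "arguments": {
  "commands": [
    {"jaw": 0,"x": 0,"y": 0,"z": 0.025,"twist": 0},
    {"jaw": 0,"x": 0,"y": 0,"z": 0.025,"twist": 0},
    {"jaw": 0,"x": 0,"y": 0,"z": 0.025,"twist": 0},
    {"jaw": 0,"x": 0,"y": 0,"z": 0,"twist": 0},
    {"jaw": 0,"x": 0,"y": 0,"z": 0,"twist": 0}
  ]
}}

```text
clock: 11.45
tcp_pos: [0.546, 0.0803, -0.0205]
tool_rot: [0.0, 0.763, 0.647, -0.0]
wrist_force: [-0.4, 0.6, -0.2]
width: -0.0
grip_force: 0.0
```

Call:
{"name": "step_arm", "arguments": {
  "commands": [
    {"jaw": 0,"x": 0,"y": 0,"z": 0.025,"twist": 0},
    {"jaw": 0,"x": 0,"y": 0,"z": 0.025,"twist": 0},
    {"jaw": 0,"x": 0,"y": 0,"z": 0.025,"twist": 0},
    {"jaw": 0,"x": 0,"y": 0,"z": 0,"twist": 0},
    {"jaw": 0,"x": 0,"y": 0,"z": 0,"twist": 0}
  ]
}}

```text
clock: 11.95
tcp_pos: [0.5461, 0.0804, -0.0235]
tool_rot: [0.0, 0.763, 0.647, -0.0]
wrist_force: [-0.5, 0.5, 0.1]
width: 0.0003
grip_force: 0.0
```

Call:
{"name": "step_arm", "arguments": {
  "commands": [
    {"jaw": 0,"x": 0,"y": 0,"z": 0.025,"twist": 0},
    {"jaw": 0,"x": 0,"y": 0,"z": 0.025,"twist": 0},
    {"jaw": 0,"x": 0,"y": 0,"z": 0.025,"twist": 0},
    {"jaw": 0,"x": 0,"y": 0,"z": 0,"twist": 0},
    {"jaw": 0,"x": 0,"y": 0,"z": 0,"twist": 0}
  ]
}}

```text
clock: 12.45
tcp_pos: [0.5461, 0.0804, -0.0262]
tool_rot: [0.0, 0.763, 0.647, 0.0]
wrist_force: [-0.8, -0.6, 4.3]
width: -0.0003
grip_force: 2.2
```

Contact came at TCP z = −26 mm, so the real tips are 26 mm short of the reported TCP. I'll redo the push at TCP z = 0.028, which puts the tips at 54 mm.

```bash
python3 - <<'E'
from cell import r
from h import *
o=r.get_obs(); T=tool(o)
plan(T[:3,3],80.6,[(*tw(50,82),.06,80.6,3),(*tw(14,48),.06,80.6,2),(*tw(14,46),.028,80.6,5),(*tw(14,20),.028,80.6,5),(*tw(14,-1),.028,80.6,5)],0)
E
```

```text
-
{"jaw":0,"x":0,"y":0,"z":-0.72,"twist":0}, 
{"jaw":0,"x":0,"y":0,"z":-0.72,"twist":0}, 
{"jaw":0,"x":0.01,"y":0,"z":-0.71,"twist":0}, 
{"jaw":0,"x":-0.43,"y":-0.45,"z":0,"twist":0}, 
{"jaw":0,"x":-0.42,"y":-0.45,"z":0,"twist":0}, 
-
{"jaw":0,"x":-0.01,"y":0,"z":0.16,"twist":0}, 
{"jaw":0,"x":-0.01,"y":0,"z":0.16,"twist":0}, 
{"jaw":0,"x":-0.01,"y":0,"z":0.16,"twist":0}, 
{"jaw":0,"x":-0.01,"y":0,"z":0.16,"twist":0}, 
{"jaw":0,"x":-0.01,"y":0,"z":0.16,"twist":0}, 
-
{"jaw":0,"x":-0.13,"y":0,"z":0,"twist":0}, 
{"jaw":0,"x":-0.13,"y":0,"z":0,"twist":0}, 
{"jaw":0,"x":-0.13,"y":0,"z":0,"twist":0}, 
{"jaw":0,"x":-0.13,"y":0,"z":0,"twist":0}, 
{"jaw":0,"x":-0.13,"y":0,"z":0,"twist":0}, 
-
{"jaw":0,"x":-0.11,"y":0,"z":0,"twist":0}, 
{"jaw":0,"x":-0.1,"y":0,"z":0,"twist":0}, 
{"jaw":0,"x":-0.11,"y":0,"z":0,"twist":0}, 
{"jaw":0,"x":-0.1,"y":0,"z":0,"twist":0}, 
{"jaw":0,"x":-0.11,"y":0,"z":0,"twist":0}, 
[0.49707347 0.00455223 0.02783882] 80.6
```

Call:
{"name": "step_arm", "arguments": {
  "commands": [
    {"jaw": 0,"x": 0,"y": 0,"z": -0.72,"twist": 0},
    {"jaw": 0,"x": 0,"y": 0,"z": -0.72,"twist": 0},
    {"jaw": 0,"x": 0.01,"y": 0,"z": -0.71,"twist": 0},
    {"jaw": 0,"x": -0.43,"y": -0.45,"z": 0,"twist": 0},
    {"jaw": 0,"x": -0.42,"y": -0.45,"z": 0,"twist": 0}
  ]
}}

```text
clock: 12.95
tcp_pos: [0.5058, 0.0533, 0.0604]
tool_rot: [0.0, 0.763, 0.647, 0.001]
wrist_force: [0.7, -0.5, -0.5]
width: -0.0003
grip_force: 0.0
```

Call:
{"name": "step_arm", "arguments": {
  "commands": [
    {"jaw": 0,"x": -0.01,"y": 0,"z": 0.16,"twist": 0},
    {"jaw": 0,"x": -0.01,"y": 0,"z": 0.16,"twist": 0},
    {"jaw": 0,"x": -0.01,"y": 0,"z": 0.16,"twist": 0},
    {"jaw": 0,"x": -0.01,"y": 0,"z": 0.16,"twist": 0},
    {"jaw": 0,"x": -0.01,"y": 0,"z": 0.16,"twist": 0}
  ]
}}

```text
clock: 13.45
tcp_pos: [0.5052, 0.0516, 0.0267]
tool_rot: [-0.0, 0.763, 0.647, 0.0]
wrist_force: [0.9, 0.2, -0.4]
width: 0.0002
grip_force: 0.0
```

Call:
{"name": "step_arm", "arguments": {
  "commands": [
    {"jaw": 0,"x": -0.13,"y": 0,"z": 0,"twist": 0},
    {"jaw": 0,"x": -0.13,"y": 0,"z": 0,"twist": 0},
    {"jaw": 0,"x": -0.13,"y": 0,"z": 0,"twist": 0},
    {"jaw": 0,"x": -0.13,"y": 0,"z": 0,"twist": 0},
    {"jaw": 0,"x": -0.13,"y": 0,"z": 0,"twist": 0}
  ]
}}

```text
clock: 13.95
tcp_pos: [0.5005, 0.0251, 0.0278]
tool_rot: [0.0, 0.763, 0.647, 0.0]
wrist_force: [-0.8, 0.7, 0.3]
width: -0.0001
grip_force: 0.4
```

Call:
{"name": "step_arm", "arguments": {
  "commands": [
    {"jaw": 0,"x": -0.11,"y": 0,"z": 0,"twist": 0},
    {"jaw": 0,"x": -0.1,"y": 0,"z": 0,"twist": 0},
    {"jaw": 0,"x": -0.11,"y": 0,"z": 0,"twist": 0},
    {"jaw": 0,"x": -0.1,"y": 0,"z": 0,"twist": 0},
    {"jaw": 0,"x": -0.11,"y": 0,"z": 0,"twist": 0}
  ]
}}

```text
clock: 14.45
tcp_pos: [0.4974, 0.0045, 0.0276]
tool_rot: [0.0, 0.763, 0.647, 0.0]
wrist_force: [1.0, 1.2, 0.5]
width: -0.0
grip_force: 0.5
```

Call:
{"name": "step_arm", "arguments": {
  "commands": [
    {"jaw": 0,"x": 0.3,"y": 0,"z": 0,"twist": 0},
    {"jaw": 0,"x": 0,"y": 0,"z": -1,"twist": 0},
    {"jaw": 0,"x": 0,"y": 0,"z": -1,"twist": 0},
    {"jaw": 0,"x": -0.6,"y": 0,"z": -1,"twist": 0},
    {"jaw": 0,"x": -0.6,"y": 0,"z": -0.9,"twist": 0}
  ]
}}

```text
clock: 14.95
tcp_pos: [0.4911, -0.0296, 0.1855]
tool_rot: [-0.0, 0.762, 0.648, 0.0]
wrist_force: [0.8, -0.3, -0.4]
width: 0.0004
grip_force: 0.0
```

Call:
{"name": "step_arm", "arguments": {
  "commands": [
    {"jaw": 0,"x": 0,"y": 0,"z": 0,"twist": 0},
    {"jaw": 0,"x": 0,"y": 0,"z": 0,"twist": 0},
    {"jaw": 0,"x": 0,"y": 0,"z": 0,"twist": 0},
    {"jaw": 0,"x": 0,"y": 0,"z": 0,"twist": 0},
    {"jaw": 0,"x": 0,"y": 0,"z": 0,"twist": 0}
  ]
}}

```text
clock: 15.45
tcp_pos: [0.4906, -0.0299, 0.1827]
tool_rot: [-0.001, 0.762, 0.647, -0.001]
wrist_force: [1.1, -0.0, -0.0]
width: 0.0002
grip_force: 0.0
```

```bash
cat > ringa.py <<'E'
from h import *
import pickle
def ring(o,w,c=None):
    T=tool(o)@w["hand_eye"]; im=w["image"].astype(np.float32)
    yel=((im[:,:,0]-im[:,:,2]>70)).astype(np.uint8)
    c=np.array([.5212,.0018])
    def samp(img,th,rr,z):
        p=np.array([proj(w,T,(*(c+rr/1e3*np.array([np.cos(t),np.sin(t)])),z)) for t in th]).astype(np.float32)
        return cv2.remap(img,p[:,:1],p[:,1:],cv2.INTER_LINEAR)
    deg=np.arange(0,360,3); th=np.radians(deg)+PS   # tray frame angles
    Y=sum(samp(yel.astype(np.float32),th,q,.044).ravel() for q in (19,20.5,22,23.5))/4
    print("nonyellow tray deg:",[(int(d),round(float(v),1)) for d,v in zip(deg,Y) if v<.8])
    # pin top: bright grey low saturation at r=28,z=.071
    sat=im.max(2)-im.min(2); g=((sat<25)&(im.mean(2)>130)&(im.mean(2)<215)).astype(np.float32)
    P=sum(samp(g,th,q,.071).ravel() for q in (26,28,30))/3
    print("pin-like deg:",[(int(d),round(float(v),1)) for d,v in zip(deg,P) if v>.5])
E
python3 - <<'E'
from cell import r
from ringa import *
ring(*pickle.load(open("w6.pkl","rb")))
o=r.get_obs(); w=r.snapshot("wrist"); pickle.dump((o,w),open("w7.pkl","wb")); print(o["tcp_pos"]); ring(o,w)
T=tool(o)@w["hand_eye"]
for p in((.4309,.0167,.0646),(.5212,.0018,.044)):print(proj(w,T,p))
E
```

```text
nonyellow tray deg: [(138, 0.8), (141, 0.6), (144, 0.5), (147, 0.5), (150, 0.6), (153, 0.7), (321, 0.3), (324, 0.0), (327, 0.7)]
pin-like deg: [(0, 1.0), (3, 1.0), (6, 1.0), (9, 1.0), (12, 1.0), (15, 1.0), (18, 1.0), (21, 0.9), (24, 1.0), (27, 1.0), (30, 0.7), (33, 0.7), (36, 0.6), (39, 0.6), (75, 0.7), (78, 0.6), (81, 1.0), (135, 0.7), (138, 1.0), (141, 1.0), (144, 1.0), (147, 1.0), (150, 0.6), (261, 0.6), (264, 0.7), (267, 1.0), (270, 1.0), (273, 1.0), (276, 1.0), (279, 1.0), (282, 1.0), (285, 1.0), (288, 1.0), (291, 0.9), (294, 0.8), (297, 0.8), (300, 0.7), (303, 1.0), (306, 1.0), (309, 1.0), (312, 1.0), (315, 1.0), (318, 1.0), (321, 1.0), (324, 1.0), (327, 1.0), (330, 1.0), (333, 1.0), (336, 1.0), (339, 1.0), (342, 1.0), (345, 1.0), (348, 1.0), (351, 1.0), (354, 1.0), (357, 1.0)]
[ 0.49059929 -0.02988696  0.18265827]
nonyellow tray deg: [(42, 0.1), (45, 0.1)]
pin-like deg: [(0, 1.0), (3, 1.0), (6, 1.0), (9, 1.0), (12, 1.0), (15, 1.0), (18, 1.0), (21, 0.8), (24, 1.0), (27, 0.9), (30, 0.7), (33, 0.6), (36, 0.6), (39, 0.6), (75, 1.0), (78, 1.0), (81, 0.9), (213, 1.0), (216, 1.0), (219, 1.0), (222, 1.0), (225, 1.0), (264, 0.7), (267, 1.0), (270, 1.0), (273, 1.0), (276, 1.0), (279, 1.0), (282, 1.0), (285, 1.0), (288, 1.0), (291, 1.0), (294, 0.7), (297, 0.7), (300, 0.7), (303, 1.0), (306, 1.0), (309, 1.0), (312, 1.0), (315, 1.0), (318, 1.0), (321, 1.0), (324, 1.0), (327, 1.0), (330, 1.0), (333, 1.0), (336, 1.0), (339, 1.0), (342, 1.0), (345, 1.0), (348, 1.0), (351, 1.0), (354, 1.0), (357, 1.0)]
[170.53896632 134.8008089 ]
[279.48465387 131.29572582]
```

```bash
cat > fine.py <<'E'
from h import *
import pickle
from scipy.optimize import minimize
def fine(o,w):
    T=tool(o)@w["hand_eye"]; im=w["image"].astype(np.float32)
    yel=cv2.GaussianBlur(((im[:,:,0]-im[:,:,2]>70)).astype(np.float32),(0,0),.7)
    f=foc(w); Ti=np.linalg.inv(T)
    def pr(P): q=P@Ti[:3,:3].T+Ti[:3,3]; return np.stack([f*q[:,0]/q[:,2]+w["cx"],f*q[:,1]/q[:,2]+w["cy"]],1).astype(np.float32)
    def S(img,P): u=pr(P); return cv2.remap(img,u[:,:1],u[:,1:],cv2.INTER_LINEAR).ravel()
    t=np.radians(np.arange(0,360,1.))
    def circ(c,R,z): return np.stack([c[0]+R*np.cos(t),c[1]+R*np.sin(t),0*t+z],1)
    def cost(c): return -sum(S(yel,circ(c,R,.0435)).sum() for R in (.018,.020,.022,.024))+sum(S(yel,circ(c,R,.0435)).sum() for R in(.0285,.0135))
    c=minimize(cost,[.5212,.0018],method="Nelder-Mead",options=dict(initial_simplex=[[.5212,.0018],[.5242,.0018],[.5212,.0048]])).x
    Y=sum(S(yel,circ(c,R,.0435)) for R in (.019,.021,.023,.0245))
    d=np.clip(2.5-Y,0,None); tray=(np.degrees(t)-np.degrees(PS))%360
    pin=lambda a:(abs(tray-a)<25)
    def peak(sig,m): return np.sum(tray[m]*sig[m])/max(np.sum(sig[m]),1e-9)
    sat=im.max(2)-im.min(2); g=((sat<25)&(im.mean(2)>130)&(im.mean(2)<215)).astype(np.float32)
    G=sum(S(g,circ(c,R,.0715)) for R in (.026,.028,.030)); m=(tray>110)&(tray<250)
    ptr=[(int(a),round(float(v),1)) for a,v in zip(tray,d) if v>1]
    print("centre",c.round(4),"pin",peak(G,m).round(1),"ptr",ptr)
E
python3 - <<'E'
from fine import *
for k in (3,5,6,7): 
    fine(*pickle.load(open(f"w{k}.pkl","rb")))
E
```

```text
centre [0.5206 0.0017] pin 143.2 ptr [(138, 1.0), (139, 1.4), (140, 1.7), (141, 2.0), (142, 2.2), (143, 2.3), (144, 2.3), (145, 2.4), (146, 2.4), (147, 2.4), (148, 2.5), (149, 2.5), (150, 2.5), (151, 2.5), (152, 2.5), (153, 2.5), (154, 2.5), (155, 2.5), (156, 2.5), (157, 2.5), (158, 2.5), (159, 2.4), (160, 2.3), (161, 2.2), (162, 1.9), (163, 1.6), (164, 1.1)]
centre [0.521  0.0021] pin 146.8 ptr [(321, 1.4), (322, 1.9), (323, 2.0), (324, 1.7), (325, 1.1)]
centre [0.5207 0.0021] pin 147.3 ptr [(142, 1.0), (143, 1.1), (144, 1.1), (145, 1.1), (146, 1.1), (321, 1.1), (322, 1.7), (323, 1.9), (324, 1.7), (325, 1.3)]
centre [0.5207 0.0023] pin 215.5 ptr [(39, 1.1), (40, 1.6), (41, 1.9), (42, 1.8), (43, 1.3)]
```

```bash
python3 - <<'E'
from cell import r
from h import *
o=r.get_obs(); T=tool(o); print(T[:3,3])
plan(T[:3,3],80.6,[(*tw(14,14),.12,80.6,3),(*tw(14,14),.07,80.6,2),(*tw(14,13),.028,80.6,5),(*tw(14,-2.7),.028,80.6,10)],0)
E
```

```text
[ 0.49068988 -0.03007052  0.18276896]
-
{"jaw":0,"x":0.42,"y":0,"z":0.52,"twist":0}, 
{"jaw":0,"x":0.42,"y":0.01,"z":0.52,"twist":0}, 
{"jaw":0,"x":0.42,"y":0,"z":0.53,"twist":0}, 
{"jaw":0,"x":0,"y":0,"z":0.62,"twist":0}, 
{"jaw":0,"x":0,"y":0,"z":0.63,"twist":0}, 
-
{"jaw":0,"x":-0.01,"y":0,"z":0.21,"twist":0}, 
{"jaw":0,"x":0,"y":0,"z":0.21,"twist":0}, 
{"jaw":0,"x":-0.01,"y":0,"z":0.21,"twist":0}, 
{"jaw":0,"x":0,"y":0,"z":0.21,"twist":0}, 
{"jaw":0,"x":-0.01,"y":0,"z":0.21,"twist":0}, 
-
{"jaw":0,"x":-0.04,"y":0,"z":0,"twist":0}, 
{"jaw":0,"x":-0.04,"y":0,"z":0,"twist":0}, 
{"jaw":0,"x":-0.04,"y":0,"z":0,"twist":0}, 
{"jaw":0,"x":-0.04,"y":0,"z":0,"twist":0}, 
{"jaw":0,"x":-0.04,"y":0,"z":0,"twist":0}, 
-
{"jaw":0,"x":-0.04,"y":0,"z":0,"twist":0}, 
{"jaw":0,"x":-0.04,"y":0,"z":0,"twist":0}, 
{"jaw":0,"x":-0.04,"y":0,"z":0,"twist":0}, 
{"jaw":0,"x":-0.03,"y":0,"z":0,"twist":0}, 
{"jaw":0,"x":-0.04,"y":0,"z":0,"twist":0}, 
[0.49657227 0.00301297 0.02796896] 80.6
```

Call:
{"name": "step_arm", "arguments": {
  "commands": [
    {"jaw": 0,"x": 0.42,"y": 0,"z": 0.52,"twist": 0},
    {"jaw": 0,"x": 0.42,"y": 0.01,"z": 0.52,"twist": 0},
    {"jaw": 0,"x": 0.42,"y": 0,"z": 0.53,"twist": 0},
    {"jaw": 0,"x": 0,"y": 0,"z": 0.62,"twist": 0},
    {"jaw": 0,"x": 0,"y": 0,"z": 0.63,"twist": 0}
  ]
}}

```text
clock: 16.0
tcp_pos: [0.4999, 0.02, 0.0696]
tool_rot: [-0.0, 0.762, 0.647, 0.0]
wrist_force: [-0.1, -0.0, 0.3]
width: 0.0003
grip_force: 0.0
```

Call:
{"name": "step_arm", "arguments": {
  "commands": [
    {"jaw": 0,"x": -0.01,"y": 0,"z": 0.21,"twist": 0},
    {"jaw": 0,"x": 0,"y": 0,"z": 0.21,"twist": 0},
    {"jaw": 0,"x": -0.01,"y": 0,"z": 0.21,"twist": 0},
    {"jaw": 0,"x": 0,"y": 0,"z": 0.21,"twist": 0},
    {"jaw": 0,"x": -0.01,"y": 0,"z": 0.21,"twist": 0}
  ]
}}

```text
clock: 16.5
tcp_pos: [0.5001, 0.0175, 0.0287]
tool_rot: [0.0, 0.763, 0.647, 0.001]
wrist_force: [0.8, 0.0, -0.2]
width: -0.0002
grip_force: 0.0
```

Call:
{"name": "step_arm", "arguments": {
  "commands": [
    {"jaw": 0,"x": -0.08,"y": 0,"z": 0,"twist": 0},
    {"jaw": 0,"x": -0.08,"y": 0,"z": 0,"twist": 0},
    {"jaw": 0,"x": -0.08,"y": 0,"z": 0,"twist": 0},
    {"jaw": 0,"x": -0.04,"y": 0,"z": 0,"twist": 0},
    {"jaw": 0,"x": 0,"y": 0,"z": 0,"twist": 0}
  ]
}}

```text
clock: 17.0
tcp_pos: [0.4979, 0.0059, 0.0291]
tool_rot: [0.0, 0.763, 0.646, 0.0]
wrist_force: [0.1, -0.0, 0.5]
width: 0.0003
grip_force: 0.0
```

Call:
{"name": "step_arm", "arguments": {
  "commands": [
    {"jaw": 0,"x": -0.02,"y": 0,"z": 0,"twist": 0},
    {"jaw": 0,"x": -0.02,"y": 0,"z": 0,"twist": 0},
    {"jaw": 0,"x": -0.02,"y": 0,"z": 0,"twist": 0},
    {"jaw": 0,"x": -0.015,"y": 0,"z": 0,"twist": 0},
    {"jaw": 0,"x": 0,"y": 0,"z": 0,"twist": 0}
  ]
}}

```text
clock: 17.5
tcp_pos: [0.4973, 0.0035, 0.0288]
tool_rot: [0.0, 0.763, 0.647, 0.0]
wrist_force: [-0.6, -0.2, 0.8]
width: 0.0001
grip_force: 0.0
```

Call:
{"name": "step_arm", "arguments": {
  "commands": [
    {"jaw": 0,"x": 0.3,"y": 0,"z": 0,"twist": 0},
    {"jaw": 0,"x": 0,"y": 0,"z": -1,"twist": 0},
    {"jaw": 0,"x": 0,"y": 0,"z": -1,"twist": 0},
    {"jaw": 0,"x": -0.6,"y": 0,"z": -1,"twist": 0},
    {"jaw": 0,"x": -0.6,"y": 0,"z": -0.9,"twist": 0}
  ]
}}

```text
clock: 18.0
tcp_pos: [0.4916, -0.0305, 0.1867]
tool_rot: [-0.0, 0.762, 0.648, 0.001]
wrist_force: [1.0, -0.7, 0.3]
width: 0.0001
grip_force: 0.0
```

Call:
{"name": "step_arm", "arguments": {
  "commands": [
    {"jaw": 0,"x": 0,"y": 0,"z": 0,"twist": 0},
    {"jaw": 0,"x": 0,"y": 0,"z": 0,"twist": 0},
    {"jaw": 0,"x": 0,"y": 0,"z": 0,"twist": 0},
    {"jaw": 0,"x": 0,"y": 0,"z": 0,"twist": 0},
    {"jaw": 0,"x": 0,"y": 0,"z": 0,"twist": 0}
  ]
}}

```text
clock: 18.5
tcp_pos: [0.4908, -0.031, 0.1839]
tool_rot: [-0.001, 0.762, 0.647, -0.001]
wrist_force: [-0.3, 0.4, -1.4]
width: -0.0001
grip_force: 0.0
```

```bash
python3 - <<'E'
from cell import r
from fine import *
o=r.get_obs(); w=r.snapshot("wrist"); pickle.dump((o,w),open("w8.pkl","wb")); fine(o,w)
T=tool(o)@w["hand_eye"]; u,v=proj(w,T,(.521,.002,.044)).astype(int); print(u,v,o["tcp_pos"])
for p in ((.4309,.0167,.0646),(.4953,.0788,.0313)): print(((proj(w,T,p)-[u-120,v-100])*4).round())
im=w["image"][v-100:v+60,u-120:u+60,::-1]
cv2.imwrite("pics/w8.png",cv2.resize(im,None,fx=4,fy=4,interpolation=cv2.INTER_CUBIC)[:600])
E
```

```text
centre [0.5205 0.0023] pin 209.8 ptr [(39, 1.2), (40, 1.7), (41, 1.9), (42, 1.7), (43, 1.1)]
278 129 [ 0.49084298 -0.03095285  0.18386309]
[ 49. 417.]
[310.  57.]
```

View pics/w8.png

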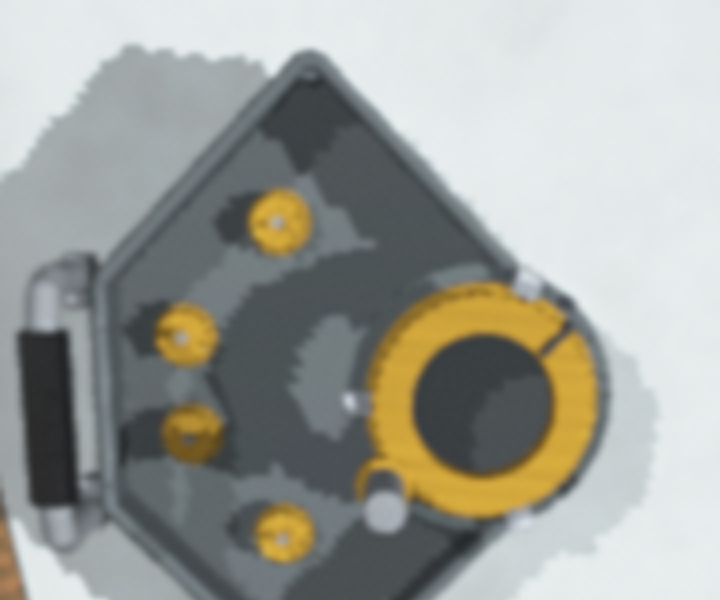

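The pointer is at (553,340), which is 41.3° in the tray frame. The pin lug at (385,487) is exactly opposite, so the collar is at about 1.52 rad. It needs about 4.4° more, roughly 1.5 mm of push. The tray has not moved and the barrels are in place.

Call:
{"name": "step_arm", "arguments": {
  "commands": [
    {"jaw": 0,"x": 0.42,"y": 0,"z": 0.52,"twist": 0},
    {"jaw": 0,"x": 0.42,"y": 0.01,"z": 0.52,"twist": 0},
    {"jaw": 0,"x": 0.42,"y": 0,"z": 0.53,"twist": 0},
    {"jaw": 0,"x": 0,"y": 0,"z": 0.62,"twist": 0},
    {"jaw": 0,"x": 0,"y": 0,"z": 0.63,"twist": 0}
  ]
}}

```text
clock: 19.05
tcp_pos: [0.5001, 0.019, 0.0708]
tool_rot: [-0.0, 0.762, 0.647, 0.0]
wrist_force: [-0.2, -0.6, -0.1]
width: -0.0004
grip_force: 0.0
```

Call:
{"name": "step_arm", "arguments": {
  "commands": [
    {"jaw": 0,"x": -0.01,"y": 0,"z": 0.26,"twist": 0},
    {"jaw": 0,"x": 0,"y": 0,"z": 0.26,"twist": 0},
    {"jaw": 0,"x": -0.01,"y": 0,"z": 0.26,"twist": 0},
    {"jaw": 0,"x": 0,"y": 0,"z": 0.27,"twist": 0},
    {"jaw": 0,"x": -0.01,"y": 0,"z": 0,"twist": 0}
  ]
}}

```text
clock: 19.55
tcp_pos: [0.4994, 0.0163, 0.0291]
tool_rot: [-0.0, 0.763, 0.647, -0.001]
wrist_force: [-1.3, -0.3, 0.2]
width: -0.0001
grip_force: 0.0
```

Call:
{"name": "step_arm", "arguments": {
  "commands": [
    {"jaw": 0,"x": -0.08,"y": 0,"z": 0,"twist": 0},
    {"jaw": 0,"x": -0.08,"y": 0,"z": 0,"twist": 0},
    {"jaw": 0,"x": -0.08,"y": 0,"z": 0,"twist": 0},
    {"jaw": 0,"x": -0.04,"y": 0,"z": 0,"twist": 0},
    {"jaw": 0,"x": 0,"y": 0,"z": 0,"twist": 0}
  ]
}}

```text
clock: 20.05
tcp_pos: [0.498, 0.0048, 0.0302]
tool_rot: [0.0, 0.763, 0.646, 0.0]
wrist_force: [0.1, 0.2, 0.3]
width: -0.0
grip_force: 0.0
```

Call:
{"name": "step_arm", "arguments": {
  "commands": [
    {"jaw": 0,"x": 0,"y": 0,"z": 0,"twist": 0},
    {"jaw": 0,"x": 0,"y": 0,"z": 0,"twist": 0},
    {"jaw": 0,"x": 0,"y": 0,"z": 0,"twist": 0},
    {"jaw": 0,"x": 0,"y": 0,"z": 0,"twist": 0},
    {"jaw": 0,"x": 0,"y": 0,"z": 0,"twist": 0}
  ]
}}

```text
clock: 20.55
tcp_pos: [0.498, 0.0055, 0.03]
tool_rot: [0.0, 0.763, 0.647, -0.0]
wrist_force: [0.1, -0.6, -0.5]
width: 0.0002
grip_force: 0.0
```

Call:
{"name": "step_arm", "arguments": {
  "commands": [
    {"jaw": 0,"x": -0.02,"y": 0,"z": 0,"twist": 0},
    {"jaw": 0,"x": -0.02,"y": 0,"z": 0,"twist": 0},
    {"jaw": 0,"x": -0.02,"y": 0,"z": 0,"twist": 0},
    {"jaw": 0,"x": -0.02,"y": 0,"z": 0,"twist": 0},
    {"jaw": 0,"x": -0.01,"y": 0,"z": 0,"twist": 0}
  ]
}}

```text
clock: 21.05
tcp_pos: [0.4978, 0.0021, 0.0301]
tool_rot: [0.0, 0.763, 0.647, 0.0]
wrist_force: [1.0, 1.5, 0.0]
width: -0.0001
grip_force: 0.5
```

Call:
{"name": "step_arm", "arguments": {
  "commands": [
    {"jaw": 0,"x": 0,"y": 0,"z": 0,"twist": 0},
    {"jaw": 0,"x": 0,"y": 0,"z": 0,"twist": 0},
    {"jaw": 0,"x": 0,"y": 0,"z": 0,"twist": 0},
    {"jaw": 0,"x": 0,"y": 0,"z": 0,"twist": 0},
    {"jaw": 0,"x": 0,"y": 0,"z": 0,"twist": 0}
  ]
}}

```text
clock: 21.55
tcp_pos: [0.4975, 0.0019, 0.03]
tool_rot: [0.0, 0.763, 0.647, 0.0]
wrist_force: [0.7, 1.3, -0.0]
width: -0.0001
grip_force: 0.5
```

```bash
python3 - <<'E'
from cell import r
from fine import *
o=r.get_obs(); w=r.snapshot("wrist"); fine(o,w); print(o["tcp_pos"],o["wrist_force"],o["grip_force"])
E
```

```text
centre [0.5203 0.0017] pin 0.0 ptr [(42, 1.1), (43, 2.1), (44, 2.4), (45, 2.5), (46, 2.4), (47, 2.0), (48, 1.0), (181, 1.9), (182, 2.4), (183, 2.5), (184, 2.5), (185, 2.5), (186, 2.5), (187, 2.5), (188, 2.5), (189, 2.5), (190, 2.5), (191, 2.5), (192, 2.5), (193, 2.5), (194, 2.5), (195, 2.5), (196, 2.5), (197, 2.5), (198, 2.5), (199, 2.5), (200, 2.5), (201, 2.5), (202, 2.5), (203, 2.5), (204, 2.5), (205, 2.5), (206, 2.5), (207, 2.5), (208, 2.5), (209, 2.5), (210, 2.5), (211, 2.5), (212, 2.5), (213, 2.5), (214, 2.5), (215, 2.5), (216, 2.5), (217, 2.5), (218, 2.5), (219, 2.5), (220, 2.5), (221, 2.5), (222, 2.5), (223, 2.5), (224, 2.5), (225, 2.5), (226, 2.5), (227, 2.5), (228, 2.5), (229, 2.5), (230, 2.5), (231, 2.5), (232, 2.5), (233, 2.5), (234, 2.5), (235, 2.5), (236, 2.5), (237, 2.5), (238, 2.5), (239, 2.5), (240, 2.5), (241, 2.5), (242, 2.5), (243, 2.5), (244, 2.5), (245, 2.5), (246, 2.5), (247, 2.5), (248, 2.5), (249, 2.5), (250, 2.5), (251, 2.5), (252, 2.5), (253, 2.4), (254, 2.3), (255, 2.2), (256, 1.8), (257, 1.4)]
[0.49747481 0.00194923 0.03001851] [ 0.73258097  1.34278695 -0.0317952 ] 0.4855472780764103
```

The pointer is now at about 45.2°, against 45.7° for 1.60 rad, so the collar is closed. Next I'll retreat and go to the handle.

```bash
python3 - <<'E'
from cell import r
from h import *
o=r.get_obs(); T=tool(o); print(T[:3,3],np.degrees(np.arctan2(T[1,0],T[0,0])))
plan(T[:3,3],80.6,[(*tw(14,9),.03,80.6,1),(*tw(14,9),.11,80.6,4),(*tw(-53,0),.10,80.6,5),(*tw(-53,0),.020,80.6,5)],.4)
def H(th,x=-53,z=66):
    n=np.array([np.sin(th),np.cos(th)]);t=np.array([np.cos(th),-np.sin(th)])
    return np.array([49,6])+6*n+(x-49-6*th)*t+(z-12)*n
p=H(0)
for d in np.linspace(0,31,26)[1:]:
    q=H(np.radians(d)); print(round(d,1),((q-p)/40).round(3),q.round(1)); p=q
E
```

```text
[0.49745493 0.00194332 0.02999761] 80.59423296656988
-
{"jaw":0.4,"x":0.32,"y":-0.02,"z":0,"twist":0}, 
{"jaw":0.4,"x":0,"y":0,"z":-0.5,"twist":0}, 
{"jaw":0.4,"x":0,"y":0,"z":-0.5,"twist":0}, 
{"jaw":0.4,"x":0,"y":0,"z":-0.5,"twist":0}, 
{"jaw":0.4,"x":0,"y":0,"z":-0.5,"twist":0}, 
-
{"jaw":0.4,"x":-0.05,"y":-0.34,"z":0.05,"twist":0}, 
{"jaw":0.4,"x":-0.04,"y":-0.33,"z":0.05,"twist":0}, 
{"jaw":0.4,"x":-0.05,"y":-0.34,"z":0.05,"twist":0}, 
{"jaw":0.4,"x":-0.04,"y":-0.33,"z":0.05,"twist":0}, 
{"jaw":0.4,"x":-0.05,"y":-0.34,"z":0.05,"twist":0}, 
-
{"jaw":0.4,"x":0,"y":0,"z":0.4,"twist":0}, 
{"jaw":0.4,"x":0,"y":0,"z":0.4,"twist":0}, 
{"jaw":0.4,"x":0,"y":0,"z":0.4,"twist":0}, 
{"jaw":0.4,"x":0,"y":0,"z":0.4,"twist":0}, 
{"jaw":0.4,"x":0,"y":0,"z":0.4,"twist":0}, 
[0.430956   0.01660115 0.01999761] 80.6
1.2 [0.03  0.055] [-51.8  68.2]
2.5 [0.031 0.054] [-50.6  70.4]
3.7 [0.032 0.054] [-49.3  72.5]
5.0 [0.033 0.053] [-47.9  74.6]
6.2 [0.034 0.052] [-46.6  76.7]
7.4 [0.036 0.052] [-45.1  78.8]
8.7 [0.037 0.051] [-43.7  80.8]
9.9 [0.038 0.05 ] [-42.2  82.9]
11.2 [0.039 0.049] [-40.6  84.8]
12.4 [0.04  0.049] [-39.   86.8]
13.6 [0.041 0.048] [-37.4  88.7]
14.9 [0.042 0.047] [-35.7  90.6]
16.1 [0.043 0.046] [-34.   92.4]
17.4 [0.044 0.045] [-32.2  94.2]
18.6 [0.045 0.044] [-30.4  96. ]
19.8 [0.046 0.044] [-28.5  97.8]
21.1 [0.047 0.043] [-26.7  99.5]
22.3 [0.048 0.042] [-24.7 101.1]
23.6 [0.049 0.041] [-22.8 102.8]
24.8 [0.05 0.04] [-20.8 104.3]
26.0 [0.051 0.039] [-18.8 105.9]
27.3 [0.052 0.038] [-16.7 107.4]
28.5 [0.052 0.036] [-14.6 108.8]
29.8 [0.053 0.035] [-12.5 110.3]
31.0 [0.054 0.034] [-10.3 111.6]
```

Call:
{"name": "step_arm", "arguments": {
  "commands": [
    {"jaw": 0,"x": 0.32,"y": -0.02,"z": 0,"twist": 0},
    {"jaw": 0,"x": 0,"y": 0,"z": -0.5,"twist": 0},
    {"jaw": 0,"x": 0,"y": 0,"z": -0.5,"twist": 0},
    {"jaw": 0,"x": 0,"y": 0,"z": -0.5,"twist": 0},
    {"jaw": 0.4,"x": 0,"y": 0,"z": -0.5,"twist": 0}
  ]
}}

```text
clock: 22.1
tcp_pos: [0.4981, 0.0154, 0.1107]
tool_rot: [-0.0, 0.762, 0.647, -0.0]
wrist_force: [0.6, -0.2, -0.8]
width: 0.0133
grip_force: 0.0
```

Call:
{"name": "step_arm", "arguments": {
  "commands": [
    {"jaw": 0.4,"x": -0.05,"y": -0.34,"z": 0.05,"twist": 0},
    {"jaw": 0.4,"x": -0.04,"y": -0.33,"z": 0.05,"twist": 0},
    {"jaw": 0.4,"x": -0.05,"y": -0.34,"z": 0.05,"twist": 0},
    {"jaw": 0.4,"x": -0.04,"y": -0.33,"z": 0.05,"twist": 0},
    {"jaw": 0.4,"x": -0.05,"y": -0.34,"z": 0.05,"twist": 0}
  ]
}}

```text
clock: 22.6
tcp_pos: [0.4301, 0.0173, 0.1]
tool_rot: [-0.0, 0.763, 0.647, -0.0]
wrist_force: [0.3, -0.0, -0.9]
width: 0.0342
grip_force: 0.0
```

Call:
{"name": "step_arm", "arguments": {
  "commands": [
    {"jaw": 0.4,"x": 0,"y": 0,"z": 0,"twist": 0},
    {"jaw": 0.4,"x": 0,"y": 0,"z": 0,"twist": 0},
    {"jaw": 0.4,"x": 0,"y": 0,"z": 0,"twist": 0},
    {"jaw": 0.4,"x": 0,"y": 0,"z": 0,"twist": 0},
    {"jaw": 0.4,"x": 0,"y": 0,"z": 0,"twist": 0}
  ]
}}

```text
clock: 23.1
tcp_pos: [0.4315, 0.0166, 0.1]
tool_rot: [0.0, 0.763, 0.647, 0.0]
wrist_force: [0.6, -0.7, 0.4]
width: 0.0341
grip_force: 0.0
```

```bash
python3 - <<'E'
from cell import r
from fine import *
o=r.get_obs(); w=r.snapshot("wrist"); pickle.dump((o,w),open("w9.pkl","wb")); print(o["tcp_pos"],o["width"],"target",tw(-53,0)); fine(o,w)
T=tool(o)@w["hand_eye"]
# find black grip near its projection
im=w["image"].astype(int)
for dy in (-8,0,8):
    P=[proj(w,T,(*tw(-53+d,dy),.0635)) for d in range(-16,17)]
    v=cv2.remap(w["image"].mean(2).astype(np.float32),np.float32([[p[0]] for p in P]),np.float32([[p[1]] for p in P]),cv2.INTER_LINEAR).ravel().astype(int); print(dy,v.tolist())
E
```

```text
[0.43146853 0.01659933 0.0999951 ] 0.03406274358292007 target [0.43111168 0.01665628]
centre [0.5201 0.0023] pin 234.0 ptr [(41, 1.6), (42, 2.1), (43, 2.2), (44, 2.1), (45, 1.5)]
-8 [170, 170, 171, 170, 170, 170, 170, 170, 170, 156, 87, 22, 15, 17, 19, 21, 23, 25, 25, 22, 37, 74, 82, 76, 83, 94, 99, 100, 101, 107, 115, 118, 112]
0 [172, 171, 172, 171, 171, 171, 171, 170, 170, 159, 89, 19, 12, 17, 19, 21, 24, 27, 27, 24, 39, 81, 100, 99, 99, 94, 88, 88, 89, 95, 102, 87, 80]
8 [171, 171, 170, 170, 170, 171, 171, 170, 171, 165, 98, 20, 14, 15, 17, 20, 23, 26, 27, 27, 34, 78, 97, 83, 66, 61, 60, 61, 68, 76, 75, 100, 123]
```

The grip is centred. Before grasping I'll re-check the collar from the same viewpoint as before.

Call:
{"name": "step_arm", "arguments": {
  "commands": [
    {"jaw": 0.4,"x": -0.19,"y": 0.33,"z": -0.42,"twist": 0},
    {"jaw": 0.4,"x": -0.19,"y": 0.33,"z": -0.42,"twist": 0},
    {"jaw": 0.4,"x": -0.19,"y": 0.33,"z": -0.42,"twist": 0},
    {"jaw": 0.4,"x": -0.19,"y": 0.33,"z": -0.42,"twist": 0},
    {"jaw": 0.4,"x": -0.19,"y": 0.33,"z": -0.42,"twist": 0}
  ]
}}

```text
clock: 23.65
tcp_pos: [0.4901, -0.0324, 0.1847]
tool_rot: [-0.0, 0.763, 0.647, -0.0]
wrist_force: [0.9, 0.1, -0.9]
width: 0.0341
grip_force: 0.0
```

Call:
{"name": "step_arm", "arguments": {
  "commands": [
    {"jaw": 0.4,"x": 0,"y": 0,"z": 0,"twist": 0},
    {"jaw": 0.4,"x": 0,"y": 0,"z": 0,"twist": 0},
    {"jaw": 0.4,"x": 0,"y": 0,"z": 0,"twist": 0},
    {"jaw": 0.4,"x": 0,"y": 0,"z": 0,"twist": 0},
    {"jaw": 0.4,"x": 0,"y": 0,"z": 0,"twist": 0}
  ]
}}

```text
clock: 24.15
tcp_pos: [0.489, -0.0313, 0.1835]
tool_rot: [-0.0, 0.762, 0.647, -0.001]
wrist_force: [0.0, -0.2, 0.6]
width: 0.034
grip_force: 0.0
```

```bash
python3 - <<'E'
from cell import r
from fine import *
o=r.get_obs(); w=r.snapshot("wrist"); pickle.dump((o,w),open("w10.pkl","wb")); print(o["tcp_pos"])
a=pickle.load(open("w8.pkl","rb"))
fine(*a); fine(o,w)
# grey-level of the seat rim just outside the ring (static features = pips), before/after
def rim(o,w):
    T=tool(o)@w["hand_eye"]; g=w["image"].mean(2).astype(np.float32)
    for R,z in((.0275,.0315),(.029,.0315),(.0305,.0315)):
        P=np.float32([proj(w,T,(.5206+R*np.cos(np.radians(a)+PS),.0022+R*np.sin(np.radians(a)+PS),z)) for a in range(20,86,3)])
        print(R,cv2.remap(g,P[:,:1],P[:,1:],cv2.INTER_LINEAR).ravel().astype(int).tolist())
rim(*pickle.load(open("w6.pkl","rb"))); rim(o,w)
E
```

```text
[ 0.48902724 -0.03127559  0.1834558 ]
centre [0.5205 0.0023] pin 209.8 ptr [(39, 1.2), (40, 1.7), (41, 1.9), (42, 1.7), (43, 1.1)]
centre [0.5205 0.0022] pin 216.1 ptr [(43, 1.2), (44, 1.8), (45, 2.1), (46, 2.1), (47, 1.7), (48, 1.1)]
0.0275 [126, 121, 119, 121, 123, 123, 121, 115, 102, 89, 90, 102, 107, 122, 173, 200, 205, 193, 125, 80, 79, 81]
0.029 [128, 129, 132, 133, 139, 145, 143, 140, 125, 104, 113, 138, 148, 149, 189, 224, 223, 204, 134, 95, 94, 83]
0.0305 [171, 176, 181, 191, 202, 218, 212, 217, 212, 198, 208, 220, 222, 221, 217, 222, 220, 201, 169, 133, 120, 102]
0.0275 [126, 122, 121, 120, 117, 119, 118, 110, 95, 83, 88, 106, 107, 120, 162, 177, 182, 174, 121, 79, 78, 81]
0.029 [125, 123, 130, 133, 134, 143, 136, 137, 129, 110, 111, 136, 135, 146, 177, 190, 203, 196, 137, 93, 89, 80]
0.0305 [169, 172, 180, 190, 197, 211, 206, 211, 215, 204, 207, 215, 213, 216, 218, 214, 214, 212, 177, 137, 119, 99]
```

From the same view the pointer moved from 41.1° to 45.6° (target 45.7°). A static dark mark on the rim at about 47° fits the pip, so the collar is shut. Now I'll grasp the handle.

```bash
python3 - <<'E'
from cell import r
from h import *
o=r.get_obs(); T=tool(o); print(T[:3,3],np.degrees(np.arctan2(T[1,0],T[0,0])))
plan(T[:3,3],80.6,[(*tw(-53.3,0),.10,80.6,5),(*tw(-53.3,0),.020,80.6,5)],.4)
E
```

```text
[ 0.48924966 -0.03134355  0.18358935] 80.6428009334677
-
{"jaw":0.4,"x":0.19,"y":-0.33,"z":0.42,"twist":0}, 
{"jaw":0.4,"x":0.19,"y":-0.33,"z":0.42,"twist":0}, 
{"jaw":0.4,"x":0.19,"y":-0.33,"z":0.42,"twist":0}, 
{"jaw":0.4,"x":0.19,"y":-0.32,"z":0.41,"twist":0}, 
{"jaw":0.4,"x":0.19,"y":-0.33,"z":0.42,"twist":0}, 
-
{"jaw":0.4,"x":0,"y":0,"z":0.4,"twist":0}, 
{"jaw":0.4,"x":0,"y":0,"z":0.4,"twist":0}, 
{"jaw":0.4,"x":0,"y":0,"z":0.4,"twist":0}, 
{"jaw":0.4,"x":0,"y":0,"z":0.4,"twist":0}, 
{"jaw":0.4,"x":0,"y":0,"z":0.4,"twist":0}, 
[0.43073691 0.01686037 0.01998935] 80.6
```

Call:
{"name": "step_arm", "arguments": {
  "commands": [
    {"jaw": 0.4,"x": 0.19,"y": -0.33,"z": 0.42,"twist": 0},
    {"jaw": 0.4,"x": 0.19,"y": -0.33,"z": 0.42,"twist": 0},
    {"jaw": 0.4,"x": 0.19,"y": -0.33,"z": 0.42,"twist": 0},
    {"jaw": 0.4,"x": 0.19,"y": -0.32,"z": 0.41,"twist": 0},
    {"jaw": 0.4,"x": 0.19,"y": -0.33,"z": 0.42,"twist": 0}
  ]
}}

```text
clock: 24.7
tcp_pos: [0.4308, 0.017, 0.0998]
tool_rot: [-0.0, 0.763, 0.647, 0.0]
wrist_force: [0.8, 0.4, -0.5]
width: 0.034
grip_force: 0.0
```

Call:
{"name": "step_arm", "arguments": {
  "commands": [
    {"jaw": 0.4,"x": 0,"y": 0,"z": 0.4,"twist": 0},
    {"jaw": 0.4,"x": 0,"y": 0,"z": 0.4,"twist": 0},
    {"jaw": 0.4,"x": 0,"y": 0,"z": 0.4,"twist": 0},
    {"jaw": 0.4,"x": 0,"y": 0,"z": 0.4,"twist": 0},
    {"jaw": 0.4,"x": 0,"y": 0,"z": 0.4,"twist": 0}
  ]
}}

```text
clock: 25.2
tcp_pos: [0.4315, 0.0169, 0.0198]
tool_rot: [-0.0, 0.763, 0.647, 0.0]
wrist_force: [0.3, -0.4, -1.0]
width: 0.0335
grip_force: 0.0
```

Call:
{"name": "step_arm", "arguments": {
  "commands": [
    {"jaw": 0.4,"x": 0,"y": 0,"z": 0,"twist": 0},
    {"jaw": 0.4,"x": 0,"y": 0,"z": 0,"twist": 0},
    {"jaw": 0.4,"x": 0,"y": 0,"z": 0,"twist": 0},
    {"jaw": 0.4,"x": 0,"y": 0,"z": 0,"twist": 0},
    {"jaw": 0.4,"x": 0,"y": 0,"z": 0,"twist": 0}
  ]
}}

```text
clock: 25.7
tcp_pos: [0.4317, 0.0164, 0.0209]
tool_rot: [0.0, 0.763, 0.646, 0.001]
wrist_force: [0.2, 0.1, -0.8]
width: 0.034
grip_force: 0.0
```

Call:
{"name": "step_arm", "arguments": {
  "commands": [
    {"jaw": 0.22,"x": 0,"y": -0.02,"z": 0,"twist": 0},
    {"jaw": 0.18,"x": 0,"y": 0,"z": 0,"twist": 0},
    {"jaw": 0.14,"x": 0,"y": 0,"z": 0,"twist": 0},
    {"jaw": 0.08,"x": 0,"y": 0,"z": 0,"twist": 0},
    {"jaw": 0,"x": 0,"y": 0,"z": 0,"twist": 0}
  ],
  "grip_force": 30
}}

```text
clock: 26.2
tcp_pos: [0.4302, 0.0165, 0.0205]
tool_rot: [-0.0, 0.763, 0.647, -0.0]
wrist_force: [-1.6, 0.4, 3.7]
width: 0.0099
grip_force: 29.2
```

Call:
{"name": "step_arm", "arguments": {
  "commands": [
    {"jaw": 0,"x": 0,"y": 0,"z": 0,"twist": 0},
    {"jaw": 0,"x": 0,"y": 0,"z": 0,"twist": 0},
    {"jaw": 0,"x": 0,"y": 0,"z": 0,"twist": 0},
    {"jaw": 0,"x": 0,"y": 0,"z": 0,"twist": 0},
    {"jaw": 0,"x": 0,"y": 0,"z": 0,"twist": 0}
  ]
}}

```text
clock: 26.7
tcp_pos: [0.4302, 0.0166, 0.0205]
tool_rot: [-0.0, 0.763, 0.647, -0.0]
wrist_force: [-2.1, -0.2, 5.1]
width: 0.0095
grip_force: 29.4
```

The handle is held, with width 9.5 mm at 29 N. I'll tip along the computed arc.

Call:
{"name": "step_arm", "arguments": {
  "commands": [
    {"jaw": 0,"x": 0,"y": 0.03,"z": -0.055,"twist": 0},
    {"jaw": 0,"x": 0,"y": 0.031,"z": -0.054,"twist": 0},
    {"jaw": 0,"x": 0,"y": 0.032,"z": -0.054,"twist": 0},
    {"jaw": 0,"x": 0,"y": 0.033,"z": -0.053,"twist": 0},
    {"jaw": 0,"x": 0,"y": 0.034,"z": -0.052,"twist": 0}
  ]
}}

```text
clock: 27.2
tcp_pos: [0.4374, 0.0154, 0.0312]
tool_rot: [0.0, 0.763, 0.647, 0.0]
wrist_force: [1.8, -0.5, -6.1]
width: 0.0099
grip_force: 29.1
```

Call:
{"name": "step_arm", "arguments": {
  "commands": [
    {"jaw": 0,"x": 0,"y": 0.036,"z": -0.052,"twist": 0},
    {"jaw": 0,"x": 0,"y": 0.037,"z": -0.051,"twist": 0},
    {"jaw": 0,"x": 0,"y": 0.038,"z": -0.05,"twist": 0},
    {"jaw": 0,"x": 0,"y": 0.039,"z": -0.049,"twist": 0},
    {"jaw": 0,"x": 0,"y": 0.04,"z": -0.049,"twist": 0}
  ]
}}

```text
clock: 27.7
tcp_pos: [0.4444, 0.0143, 0.0413]
tool_rot: [0.0, 0.763, 0.647, -0.0]
wrist_force: [-0.2, -0.2, -7.0]
width: 0.0098
grip_force: 29.1
```

```bash
python3 - <<'E'
from cell import r
from fine import *
o=r.get_obs(); w=r.snapshot("wrist"); pickle.dump((o,w),open("w11.pkl","wb")); print(o["tcp_pos"],o["wrist_force"],o["moment"],o["width"])
im=w["image"].astype(np.float32); yel=((im[:,:,0]-im[:,:,2]>70)).astype(np.uint8)
n,l,s,c=cv2.connectedComponentsWithStats(yel)
for k in range(1,n):
    if s[k,4]>25: print(s[k].tolist(),c[k].round(1))
s=r.snapshot("side"); y=(s["image"][:,:,0].astype(int)-s["image"][:,:,2]>60)[180:240,250:316]
print("side yellow px",[''.join('#' if v else '.' for v in row) for row in y[5:50:1,:60]][0:0])
E
```

```text
[0.44438152 0.01425264 0.04129228] [-0.23686657 -0.20830677 -7.03281295] [ 0.03451977  0.11674557 -0.02442346] 0.009778355467858275
[124, 53, 18, 28, 354] [131.7  66.8]
[133, 89, 14, 14, 155] [138.7  95.6]
[140, 116, 13, 10, 105] [145.5 121. ]
[146, 140, 10, 5, 32] [150.2 142.1]
[303, 147, 26, 27, 493] [316.1 160.1]
[362, 188, 94, 101, 5600] [408.  235.2]
[261, 195, 25, 27, 467] [273.8 208.3]
[163, 208, 9, 5, 32] [167.2 210. ]
[167, 225, 11, 8, 72] [172.1 228.5]
[265, 235, 21, 19, 180] [278.  242.2]
[171, 242, 11, 6, 54] [175.9 244.5]
[176, 260, 20, 42, 415] [186.4 280.5]
[301, 269, 19, 24, 326] [310.  280.6]
side yellow px []
```

```bash
cat > tilt.py <<'E'
from h import *
import pickle
from scipy.optimize import least_squares
def tilt(o,w,verbose=True):
    """fit tray tilt (deg) about the held bar from ring outline; tray pt (x,y,z mm)->world given bar position"""
    T=tool(o)@w["hand_eye"]; im=w["image"].astype(np.float32)
    yel=((im[:,:,0]-im[:,:,2]>70)).astype(np.uint8)
    n,l,s,c=cv2.connectedComponentsWithStats(yel); k=1+np.argmax(s[1:,4])
    cnt,_=cv2.findContours((l==k).astype(np.uint8),cv2.RETR_EXTERNAL,cv2.CHAIN_APPROX_NONE)
    hull=cv2.convexHull(max(cnt,key=len)); e=cv2.fitEllipse(max(cnt,key=len))
    bar0=T_bar(o)
    Rz=R.from_euler("z",PS).as_matrix()
    def pt(x,y,z,th): return bar0+Rz@R.from_euler("y",th).as_matrix()@np.array([x+53,y,z-66])/1e3
    def f(th): return proj(w,T,pt(38,0,44,th))-np.array(e[0])
    best=min(np.radians(np.arange(-5,50,.5)),key=lambda t:np.linalg.norm(f(t)))
    print("ellipse",np.round(e[0],1),np.round(e[1],1),"tilt",np.degrees(best).round(1),"resid px",f(best).round(1)); return pt,best,T
def T_bar(o): return np.array([*(o["tcp_pos"][:2]+np.array([.0007,0])),o["tcp_pos"][2]+.0455-.002])
E
python3 - <<'E'
from tilt import *
tilt(*pickle.load(open("w11.pkl","rb")))
E
```

```text
ellipse [406.6 237.2] [ 83.8 103.5] tilt 14.5 resid px [-0.1 -1.3]
```

The fitted tilt is about 14°, so the tray is rolling on the bar as intended. I'll continue.

Call:
{"name": "step_arm", "arguments": {
  "commands": [
    {"jaw": 0,"x": 0,"y": 0.041,"z": -0.048,"twist": 0},
    {"jaw": 0,"x": 0,"y": 0.042,"z": -0.047,"twist": 0},
    {"jaw": 0,"x": 0,"y": 0.043,"z": -0.046,"twist": 0},
    {"jaw": 0,"x": 0,"y": 0.044,"z": -0.045,"twist": 0},
    {"jaw": 0,"x": 0,"y": 0.045,"z": -0.044,"twist": 0}
  ]
}}

```text
clock: 28.3
tcp_pos: [0.453, 0.0128, 0.0505]
tool_rot: [0.0, 0.763, 0.647, -0.0]
wrist_force: [0.6, -0.1, -7.7]
width: 0.0095
grip_force: 29.2
```

Call:
{"name": "step_arm", "arguments": {
  "commands": [
    {"jaw": 0,"x": 0,"y": 0.046,"z": -0.044,"twist": 0},
    {"jaw": 0,"x": 0,"y": 0.047,"z": -0.043,"twist": 0},
    {"jaw": 0,"x": 0,"y": 0.048,"z": -0.042,"twist": 0},
    {"jaw": 0,"x": 0,"y": 0.049,"z": -0.041,"twist": 0},
    {"jaw": 0,"x": 0,"y": 0.05,"z": -0.04,"twist": 0}
  ]
}}

```text
clock: 28.8
tcp_pos: [0.4622, 0.0113, 0.0588]
tool_rot: [-0.0, 0.763, 0.647, -0.0]
wrist_force: [0.4, 0.2, -7.0]
width: 0.0099
grip_force: 29.1
```

Call:
{"name": "step_arm", "arguments": {
  "commands": [
    {"jaw": 0,"x": 0,"y": 0.051,"z": -0.039,"twist": 0},
    {"jaw": 0,"x": 0,"y": 0.052,"z": -0.038,"twist": 0},
    {"jaw": 0,"x": 0,"y": 0.052,"z": -0.036,"twist": 0},
    {"jaw": 0,"x": 0,"y": 0.053,"z": -0.035,"twist": 0},
    {"jaw": 0,"x": 0,"y": 0.03,"z": -0.02,"twist": 0}
  ]
}}

```text
clock: 29.3
tcp_pos: [0.4718, 0.0097, 0.0655]
tool_rot: [0.0, 0.763, 0.647, -0.0]
wrist_force: [0.2, -0.3, -7.5]
width: 0.0101
grip_force: 29.1
```

Call:
{"name": "step_arm", "arguments": {
  "commands": [
    {"jaw": 0,"x": 0,"y": 0,"z": 0,"twist": 0},
    {"jaw": 0,"x": 0,"y": 0,"z": 0,"twist": 0},
    {"jaw": 0,"x": 0,"y": 0,"z": 0,"twist": 0},
    {"jaw": 0,"x": 0,"y": 0,"z": 0,"twist": 0},
    {"jaw": 0,"x": 0,"y": 0,"z": 0,"twist": 0}
  ]
}}

```text
clock: 29.8
tcp_pos: [0.4715, 0.0098, 0.0654]
tool_rot: [-0.0, 0.763, 0.647, -0.0]
wrist_force: [0.3, -0.3, -8.1]
width: 0.0097
grip_force: 29.1
```

```bash
python3 - <<'E'
from cell import r
from tilt import *
o=r.get_obs(); w=r.snapshot("wrist"); pickle.dump((o,w),open("w12.pkl","wb")); print(o["tcp_pos"],o["wrist_force"],o["width"])
pt,th,T=tilt(o,w)
im=w["image"].astype(np.float32); yel=((im[:,:,0]-im[:,:,2]>70)).astype(np.uint8)
n,l,s,c=cv2.connectedComponentsWithStats(yel)
f=lambda u,v:None
for k in range(1,n):
    if s[k,4]>40: print(s[k].tolist(),c[k].round(1))
for q in ((-53,0,66),(38,0,46),(0,75,34),(0,-75,34),(20,0,20),(10,15,20),(38,0,14.5),(-30,0,14.5)): print(q,pt(*q,th).round(4),proj(w,T,pt(*q,th)).round())
for nm,b in (("scene",(192,262,204,270)),("side",(180,250,250,316))):
    g=r.snapshot(nm)["image"]; cv2.imwrite(f"pics/{nm}9.png",g[:,:,::-1]); g=g.astype(int); y=(g[:,:,0]-g[:,:,2]>60)[b[0]:b[1],b[2]:b[3]]
    print(nm); [print(''.join('#' if v else '.' for v in row)) for row in y if row.any()]
E
```

```text
[0.47154653 0.00979386 0.06541282] [ 0.31073896 -0.29700472 -8.10205164] 0.009661990267097326
ellipse [362.7 218.5] [65.5 85.4] tilt 31.5 resid px [0.2 1.4]
[96, 57, 15, 23, 234] [102.3  69.8]
[103, 86, 20, 37, 382] [112.3 104.7]
[331, 164, 20, 19, 212] [338.8 171.5]
[328, 176, 72, 84, 3780] [362.9 217.7]
[152, 257, 10, 9, 61] [157.3 262. ]
[154, 267, 11, 8, 56] [159.2 271.3]
[157, 277, 11, 10, 76] [162.  282.1]
[161, 290, 11, 9, 50] [166.1 293.4]
(-53, 0, 66) [0.4722 0.0098 0.1089] [253. 282.]
(38, 0, 46) [ 0.5385 -0.0012  0.0443] [366. 221.]
(0, 75, 34) [0.5126 0.0791 0.0539] [309.  89.]
(0, -75, 34) [ 0.4881 -0.0688  0.0539] [297. 337.]
(20, 0, 20) [0.5099 0.0036 0.0315] [313. 213.]
(10, 15, 20) [0.504  0.0197 0.0368] [302. 193.]
(38, 0, 14.5) [0.5222 0.0015 0.0175] [328. 205.]
(-30, 0, 14.5) [0.465 0.011 0.053] [239. 227.]
scene
...............................................##.................
.............................................########.............
.............................................#########............
............................................######.##.
[... 4074 characters left out ...]
...............#..............
..................................................##..............
..................................................###.............
...............................................##.................
..............................................###.................
.............................................###..................
............................................####..................
............................................###...................
...........................................####...................
...........................................###....................
..........................................####....................
```

```bash
python3 - <<'E'
from cell import r
from tilt import *
from scipy.optimize import fsolve
def loc(o,w,uvs):
    pt,th,T=tilt(o,w); return [fsolve(lambda q:proj(w,T,pt(q[0],q[1],19,th))-u,[10,10]).round(1) for u in uvs]
print(loc(*pickle.load(open("w12.pkl","rb")),[(338.8,171.5)]))
o=r.get_obs(); w=r.snapshot("wrist"); pickle.dump((o,w),open("w13.pkl","wb"))
im=w["image"].astype(np.float32); m=((im[:,:,0]-im[:,:,2]>70)).astype(np.uint8)
x0,y0=290,150
for row in m[y0:275:2,x0:420:1]: print(''.join('#' if v else '.' for v in row)) if row.any() else None
# dark pointer / gray map not needed; tray-frame raster of floor plane, yellow, 2 mm cells
pt,th,T=tilt(o,w)
print("tray raster z=19: x 0..62 across, y +40..-40 down")
for y in range(40,-41,-3):
    print(''.join('#' if m[tuple(proj(w,T,pt(x,y,19,th)).round().astype(int)[::-1])] else '.' for x in range(-10,63,2)))
E
```

```text
ellipse [362.7 218.5] [65.5 85.4] tilt 31.5 resid px [0.2 1.4]
[array([40.8, 23.8])]
................................................######............................................................................
.............................................###########..........................................................................
...........................................#################......................................................................
..........................................###################.....................................................................
.........................................#################........................................................................
.........................................##############...........................................................................
.........................................###########......................#########...............................................
.........................................#########...................###############..............
[... 5973 characters left out ...]
............####
..............................#######
...........................########..
.........................############
.........................############
........................#############
.......................##############
.......................##############
......................##############.
..........................#########..
..........................#########..
..........................#########..
.......................###########...
........................###.######...
........................###########..
.........................##.#######..
..........................##..#######
...........................##########
...........................###..#####
```

The tilt is about 31°, no barrel is left in the handle half, and all the yellow is clustered at the spout corner. The wrist carries about 8 N, nearly the tray's whole weight, because of pad friction. I'll ease the grip and back off a touch so the tray rests firmly on the tipping bar.

Call:
{"name": "step_arm", "arguments": {
  "commands": [
    {"jaw": 0,"x": 0,"y": 0,"z": 0,"twist": 0},
    {"jaw": 0,"x": 0,"y": -0.015,"z": 0.01,"twist": 0},
    {"jaw": 0,"x": 0,"y": -0.015,"z": 0.01,"twist": 0},
    {"jaw": 0,"x": 0,"y": -0.015,"z": 0.01,"twist": 0},
    {"jaw": 0,"x": 0,"y": 0,"z": 0,"twist": 0}
  ],
  "grip_force": 22
}}

```text
clock: 30.5
tcp_pos: [0.4697, 0.0101, 0.0642]
tool_rot: [0.0, 0.763, 0.647, -0.0]
wrist_force: [-0.2, -0.4, -5.7]
width: 0.0099
grip_force: 29.2
```

Call:
{"name": "step_arm", "arguments": {
  "commands": [
    {"jaw": 0,"x": 0,"y": 0,"z": 0,"twist": 0},
    {"jaw": 0,"x": 0,"y": 0,"z": 0,"twist": 0},
    {"jaw": 0,"x": 0,"y": 0,"z": 0,"twist": 0},
    {"jaw": 0,"x": 0,"y": 0,"z": 0,"twist": 0},
    {"jaw": 0,"x": 0,"y": 0,"z": 0,"twist": 0}
  ]
}}

```text
clock: 31.0
tcp_pos: [0.4699, 0.0101, 0.0643]
tool_rot: [0.0, 0.763, 0.647, -0.0]
wrist_force: [-0.7, -1.0, -6.6]
width: 0.0098
grip_force: 29.2
```

```bash
python3 - <<'E'
from cell import r
from tilt import *
F=[]
for i in range(6):
    o=r.get_obs(); w=r.snapshot("wrist"); F.append(o["wrist_force"])
print(o["tcp_pos"],np.mean(F,0),o["moment"],o["width"],o["grip_force"]); pt,th,T=tilt(o,w); pickle.dump((o,w),open("w14.pkl","wb"))
m=((w["image"][:,:,0].astype(int)-w["image"][:,:,2]>70)).astype(np.uint8)
n,l,s,c=cv2.connectedComponentsWithStats(m); print([(s[k,4],c[k].round(1).tolist()) for k in range(1,n) if s[k,4]>100])
# bystanders: difference of fixed cameras with the first pictures, away from arm/tray
for nm in("scene","side"):
    g=r.snapshot(nm); d=np.abs(g["image"][:,:,::-1].astype(int)-cv2.imread(f"pics/{nm}0.png")).max(2)>40
    n,l,s,c=cv2.connectedComponentsWithStats(d.astype(np.uint8)); print(nm,[s[k].tolist() for k in range(1,n) if s[k,4]>8])
    print([proj(g,g["T"],p).round().tolist() for p in ((.5316,0,.006),(.4715,.0098,.11))])
E
```

```text
[0.46988004 0.01010257 0.06428356] [-0.20400987 -0.30838597 -6.40978175] [0.08327255 0.33404976 0.01033283] 0.009761588376944384 29.22026216983795
ellipse [363.6 218.6] [66.  85.1] tilt 31.5 resid px [-0.8  1.3]
[(np.int32(244), [104.1, 69.5]), (np.int32(408), [114.0, 104.7]), (np.int32(212), [339.7, 171.7]), (np.int32(3841), [363.8, 217.9])]
scene [[8, 0, 77, 27, 873], [109, 0, 13, 4, 36], [190, 0, 60, 96, 4300], [389, 0, 123, 130, 9545], [412, 0, 4, 4, 10], [67, 8, 42, 49, 929], [0, 14, 42, 68, 1365], [23, 19, 36, 15, 347], [47, 43, 6, 4, 15], [45, 47, 33, 22, 291], [48, 102, 11, 8, 20], [205, 104, 40, 28, 605], [53, 110, 6, 5, 13], [0, 118, 8, 5, 19], [16, 119, 12, 11, 51], [211, 142, 34, 10, 143], [252, 165, 5, 12, 39], [216, 175, 9, 8, 44], [204, 179, 10, 11, 30], [244, 188, 5, 4, 11], [220, 193, 48, 49, 666], [0, 194, 32, 34, 472], [210, 219, 51, 43, 935], [253, 229, 6, 3, 10], [5, 235, 26, 47, 379], [196, 238, 4, 8, 15], [3, 249, 7, 10, 44], [22, 285, 6, 9, 33], [47, 301, 55, 32, 885]]
[[255.0, 226.0], [233.0, 204.0]]
side [[257, 0, 107, 234, 8101], [389, 0, 123, 194, 11382], [470, 59, 4, 4, 12], [499, 162, 7, 25, 93], [454, 185, 18, 31, 170], [500, 189, 5, 4, 17], [476, 197, 20, 22, 173], [491, 196, 21, 20, 272], [282, 205, 4, 6, 11], [455, 207, 11, 20, 26], [307, 213, 4, 11, 14], [486, 225, 26, 11, 122], [278, 238, 19, 4, 40], [374, 276, 124, 94, 862]]
[[267.0, 205.0], [285.0, 192.0]]
```

Call:
{"name": "step_arm", "arguments": {
  "commands": [
    {"jaw": 0,"x": 0,"y": -0.012,"z": 0.012,"twist": 0},
    {"jaw": 0,"x": 0,"y": -0.012,"z": 0.012,"twist": 0},
    {"jaw": 0,"x": 0,"y": -0.006,"z": 0.012,"twist": 0},
    {"jaw": 0,"x": 0,"y": 0,"z": 0,"twist": 0},
    {"jaw": 0,"x": 0,"y": 0,"z": 0,"twist": 0}
  ],
  "grip_force": 25
}}

```text
clock: 31.9
tcp_pos: [0.4679, 0.0103, 0.063]
tool_rot: [-0.0, 0.763, 0.647, -0.0]
wrist_force: [-3.7, 0.3, 1.5]
width: 0.0098
grip_force: 30.0
```

Call:
{"name": "step_arm", "arguments": {
  "commands": [
    {"jaw": 0,"x": 0,"y": 0,"z": 0,"twist": 0},
    {"jaw": 0,"x": 0,"y": 0,"z": 0,"twist": 0},
    {"jaw": 0,"x": 0,"y": 0,"z": 0,"twist": 0},
    {"jaw": 0,"x": 0,"y": 0,"z": 0,"twist": 0},
    {"jaw": 0,"x": 0,"y": 0,"z": 0,"twist": 0}
  ]
}}

```text
clock: 32.4
tcp_pos: [0.4679, 0.0103, 0.0629]
tool_rot: [-0.0, 0.763, 0.647, -0.001]
wrist_force: [-5.2, 1.7, 2.6]
width: 0.0099
grip_force: 30.1
```

```bash
python3 - <<'E'
from cell import r
from tilt import *
F=[]
for i in range(6):
    o=r.get_obs(); w=r.snapshot("wrist"); F.append(o["wrist_force"])
print(o["tcp_pos"],np.mean(F,0),o["moment"],o["width"],o["grip_force"]); pt,th,T=tilt(o,w)
b=np.radians(np.arange(0,360,1)); im=w["image"].astype(np.float32)
y=((im[:,:,0]-im[:,:,2]>70)).astype(np.float32)
from scipy.optimize import minimize
def S(p,Rr): 
    P=np.float32([proj(w,T,pt(38+p[0]+Rr*np.cos(a),p[1]+Rr*np.sin(a),44,th)) for a in b[::3]]); return cv2.remap(y,P[:,:1],P[:,1:],cv2.INTER_LINEAR).ravel()
c=minimize(lambda p:-sum(S(p,q).sum() for q in(19,21,23))+S(p,28).sum(),[0,0],method="Nelder-Mead",options=dict(initial_simplex=[[0,0],[2,0],[0,2]],maxiter=60)).x
v=sum(S(c,q) for q in (20,22,24)); print("centre off",c.round(1),"dark at",[(3*i,round(float(x),1)) for i,x in enumerate(v) if x<2])
E
```

```text
[0.46795439 0.01026676 0.06294695] [-4.89794117  1.00837706  2.81763872] [ 0.19979594  1.1746703  -0.07773932] 0.00982966611595513 30.05636751651764
ellipse [366.2 219.6] [67.2 86.5] tilt 30.5 resid px [-0.8  1.1]
centre off [ 7.9 -3.1] dark at [(39, 0.8), (42, 0.0), (45, 1.2)]
```

That presses too hard on the bar, so I'll go half-way back.

Call:
{"name": "step_arm", "arguments": {
  "commands": [
    {"jaw": 0,"x": 0,"y": 0.009,"z": -0.01,"twist": 0},
    {"jaw": 0,"x": 0,"y": 0.009,"z": -0.01,"twist": 0},
    {"jaw": 0,"x": 0,"y": 0,"z": 0,"twist": 0},
    {"jaw": 0,"x": 0,"y": 0,"z": 0,"twist": 0},
    {"jaw": 0,"x": 0,"y": 0,"z": 0,"twist": 0}
  ]
}}

```text
clock: 33.2
tcp_pos: [0.4692, 0.0101, 0.0637]
tool_rot: [-0.0, 0.763, 0.647, -0.0]
wrist_force: [-4.9, 0.5, 2.9]
width: 0.0097
grip_force: 30.0
```

Call:
{"name": "step_arm", "arguments": {
  "commands": [
    {"jaw": 0,"x": 0,"y": 0,"z": 0,"twist": 0},
    {"jaw": 0,"x": 0,"y": 0,"z": 0,"twist": 0},
    {"jaw": 0,"x": 0,"y": 0,"z": 0,"twist": 0},
    {"jaw": 0,"x": 0,"y": 0,"z": 0,"twist": 0},
    {"jaw": 0,"x": 0,"y": 0,"z": 0,"twist": 0}
  ]
}}

```text
clock: 33.7
tcp_pos: [0.4692, 0.0101, 0.0637]
tool_rot: [-0.0, 0.763, 0.647, -0.0]
wrist_force: [-5.9, 0.1, 1.9]
width: 0.0098
grip_force: 30.0
```

```bash
python3 - <<'E'
from cell import r
from tilt import *
F=[]
for i in range(6):
    o=r.get_obs(); w=r.snapshot("wrist"); F.append(o["wrist_force"])
print(o["tcp_pos"],np.mean(F,0),o["moment"],o["grip_force"]); tilt(o,w)
m=((w["image"][:,:,0].astype(int)-w["image"][:,:,2]>70)).astype(np.uint8)
n,l,s,c=cv2.connectedComponentsWithStats(m); print([(int(s[k,4]),c[k].round(1).tolist()) for k in range(1,n) if s[k,4]>100])
E
```

```text
[0.4691288  0.01012525 0.06367803] [-5.15625895  0.83751202  2.08096988] [0.23717842 1.28687787 0.00138587] 30.01543879508972
ellipse [364.7 218.9] [66.5 85.6] tilt 31.0 resid px [-0.6  1.3]
[(250, [104.8, 69.2]), (407, [114.8, 104.7]), (207, [340.8, 171.9]), (3895, [364.9, 218.3]), (104, [158.4, 260.5])]
```

Call:
{"name": "step_arm", "arguments": {
  "commands": [
    {"jaw": 0,"x": 0,"y": -0.01,"z": -0.012,"twist": 0},
    {"jaw": 0,"x": 0,"y": 0,"z": 0,"twist": 0},
    {"jaw": 0,"x": 0,"y": 0,"z": 0,"twist": 0},
    {"jaw": 0,"x": 0,"y": 0,"z": 0,"twist": 0},
    {"jaw": 0,"x": 0,"y": 0,"z": 0,"twist": 0}
  ]
}}

```text
clock: 34.5
tcp_pos: [0.4695, 0.0102, 0.064]
tool_rot: [0.0, 0.763, 0.647, 0.0]
wrist_force: [-0.2, 0.1, -5.3]
width: 0.0097
grip_force: 29.4
```

Call:
{"name": "step_arm", "arguments": {
  "commands": [
    {"jaw": 0,"x": 0,"y": -0.01,"z": -0.012,"twist": 0},
    {"jaw": 0,"x": 0,"y": 0,"z": 0,"twist": 0},
    {"jaw": 0,"x": 0,"y": 0,"z": 0,"twist": 0},
    {"jaw": 0,"x": 0,"y": 0,"z": 0,"twist": 0},
    {"jaw": 0,"x": 0,"y": 0,"z": 0,"twist": 0}
  ]
}}

```text
clock: 35.0
tcp_pos: [0.4687, 0.0103, 0.0645]
tool_rot: [0.0, 0.763, 0.647, 0.0]
wrist_force: [-0.0, -0.0, -7.5]
width: 0.0097
grip_force: 29.1
```

Call:
{"name": "step_arm", "arguments": {
  "commands": [
    {"jaw": 0,"x": 0,"y": 0.008,"z": 0.012,"twist": 0},
    {"jaw": 0,"x": 0,"y": 0,"z": 0,"twist": 0},
    {"jaw": 0,"x": 0,"y": 0,"z": 0,"twist": 0},
    {"jaw": 0,"x": 0,"y": 0,"z": 0,"twist": 0},
    {"jaw": 0,"x": 0,"y": 0,"z": 0,"twist": 0}
  ]
}}

```text
clock: 35.5
tcp_pos: [0.4684, 0.0102, 0.0642]
tool_rot: [-0.0, 0.763, 0.647, -0.0]
wrist_force: [-3.9, 0.4, -0.9]
width: 0.0097
grip_force: 29.7
```

```bash
python3 - <<'E'
from cell import r
from tilt import *
F=[]
for i in range(8):
    o=r.get_obs(); w=r.snapshot("wrist"); F.append(o["wrist_force"])
print(o["clock"],o["tcp_pos"],np.mean(F,0),o["moment"],o["grip_force"]); pt,th,T=tilt(o,w)
m=((w["image"][:,:,0].astype(int)-w["image"][:,:,2]>70)).astype(np.uint8)
n,l,s,c=cv2.connectedComponentsWithStats(m); print([(int(s[k,4]),c[k].round(1).tolist()) for k in range(1,n) if s[k,4]>60])
# bystanders: local change in the two fixed views, and tin/jar/holder/watch/forceps/driver patches
A=r.snapshot("scene")["image"][:,:,::-1].astype(int)-cv2.imread("pics/scene0.png")
for nm,(x,y,q) in dict(jar=(260,170,8),tin=(269,184,6),watch=(310,308,16),forceps=(263,286,14),holder=(171,203,14)).items(): print(nm,int((np.abs(A[y-q:y+q,x-q:x+q]).max(2)>40).sum()))
B=r.snapshot("side")["image"][:,:,::-1].astype(int)-cv2.imread("pics/side0.png")
for nm,(x,y,q) in dict(driver=(211,190,12),tin=(214,203,6),watch=(330,172,10),forceps=(320,192,10)).items(): print("side",nm,int((np.abs(B[y-q:y+q,x-q:x+q]).max(2)>40).sum()))
E
```

```text
35.85 [0.46842748 0.01023649 0.06417193] [-4.8246851   0.57525366  0.51380678] [ 0.27646903  1.29886394 -0.03156494] 29.935817420482635
ellipse [363.5 218.6] [66.  85.6] tilt 31.5 resid px [-0.6  1.3]
[(251, [106.4, 69.2]), (418, [116.1, 104.5]), (213, [339.7, 171.6]), (3865, [363.7, 217.9]), (122, [161.9, 267.6]), (79, [165.8, 282.6]), (73, [170.5, 295.7])]
jar 29
tin 0
watch 2
forceps 0
holder 0
side driver 0
side tin 0
side watch 1
side forceps 0
```

```bash
python3 - <<'E'
from cell import r
from tilt import *
import tilt as M
o,w=pickle.load(open("w10.pkl","rb")); M.T_bar=lambda o:np.array([.4307,.0168,.0640]); print("flat check"); M.tilt(o,w)
o,w=pickle.load(open("w8.pkl","rb")); M.tilt(o,w)
for nm in("scene","side"):
    s=r.snapshot(nm); g=s["image"]
    for lab,q in (("bar ends",((49,24,6),(49,-24,6),(49,24,0),(49,-24,0))),):
        P=[proj(s,s["T"],(*tw(a,b),z/1e3)).round(1).tolist() for a,b,z in q]; print(nm,P)
    u,v=np.mean(P,0).astype(int)
    print("cols",u-26,"rows",v-12)
    for row in g[v-12:v+14,u-26:u+27].mean(2): print(''.join(" .:-=+*#%@"[::-1][min(9,int(x/26))] for x in row))
    print("before")
    h=cv2.imread(f"pics/{nm}0.png")
    for row in h[v-12:v+14,u-26:u+27].mean(2): print(''.join(" .:-=+*#%@"[::-1][min(9,int(x/26))] for x in row))
E
```

```text
flat check
ellipse [497.5 264.1] [ 29.1 374.9] tilt -5.0 resid px [-215.2 -134. ]
ellipse [495.6 263.3] [ 33.4 367.7] tilt -5.0 resid px [-215.2 -132.4]
scene [[249.3, 220.9], [261.8, 231.3], [249.3, 222.7], [261.9, 233.1]]
cols 229 rows 215
=======+===++++++=-:=====-========-::.               
============+++++=============-----:::               
============++++===++====++==--------:               
+=========++++++===++====++==========-.              
+========+++++++===+++++++===++++=+=-:.              
++=======++++++====++++++++++++=====-::.             
+++======+++++=---====+++++++++======-:..            
++++======++++==-----===++++++++=====-......         
++++======++**+=-------=+++++++++==+=:......         
+=-=======++**++==------=+++++++++++=........        
+=--==++++++++++++===----+++++++++++-.........       
+===--=++++++=+++++======+++++++++*+-..........      
=++==-=++++++++++=++++++=+++++++++*+-...........     
=++===+++++++++++++++++++*+++++++**+-...........     
=====++++++++++++++++++++++++++++**+-...........     
=====++++++++++++++++++==++==++++**+-...........
[... 4159 characters left out ...]
.......     ........:-=+==+++====+++++++++++====--==
.....................::=+====++==++**++++++++===+=+++
................... .::=*++=++++++****++++++++===+++*
................... .:=+********++*+======++++=-===++
................... .:-++++*****+++=-====-=++++==-==*
......................:+++++++++++=-=====-=++++===+*%
.... ............... .:==+++++++++=-====-=+++++=====*
..... .............. .:-=*+++++++++=-=-==++++++===::=
..... .............. .:-=*++++++++++===+++++++*+=-.:+
.... ............... .::-*++++++++++++++++++++*++-:=+
..    .......... ... .::=*+++++++++++++++++++-=+=====
.     .........    . ..-++++++===+++*+++++++=:-=====+
.        ......      ..-++++++=------=++++++---==+==*
```

The pads lock the handle against turning, so backing off drags the nose along the bar. I'll return to the ideal 30.5° handle position, then lower straight down in small steps for a moderate bar load.

Call:
{"name": "step_arm", "arguments": {
  "commands": [
    {"jaw": 0,"x": 0,"y": 0,"z": -0.02,"twist": 0},
    {"jaw": 0,"x": 0,"y": 0.025,"z": -0.01,"twist": 0},
    {"jaw": 0,"x": 0,"y": 0.025,"z": 0,"twist": 0},
    {"jaw": 0,"x": 0,"y": 0.025,"z": 0,"twist": 0},
    {"jaw": 0,"x": 0,"y": 0,"z": 0,"twist": 0}
  ]
}}

```text
clock: 36.6
tcp_pos: [0.4708, 0.0098, 0.0656]
tool_rot: [-0.0, 0.763, 0.647, -0.001]
wrist_force: [-6.4, 0.9, 4.9]
width: 0.01
grip_force: 30.2
```

Call:
{"name": "step_arm", "arguments": {
  "commands": [
    {"jaw": 0,"x": 0,"y": 0,"z": 0.01,"twist": 0},
    {"jaw": 0,"x": 0,"y": 0,"z": 0,"twist": 0},
    {"jaw": 0,"x": 0,"y": 0,"z": 0,"twist": 0},
    {"jaw": 0,"x": 0,"y": 0,"z": 0,"twist": 0},
    {"jaw": 0,"x": 0,"y": 0,"z": 0,"twist": 0}
  ]
}}

```text
clock: 37.1
tcp_pos: [0.4703, 0.0099, 0.0653]
tool_rot: [-0.0, 0.763, 0.647, -0.001]
wrist_force: [-7.7, 2.0, 7.8]
width: 0.01
grip_force: 30.4
```

Call:
{"name": "step_arm", "arguments": {
  "commands": [
    {"jaw": 0,"x": 0,"y": 0,"z": -0.02,"twist": 0},
    {"jaw": 0,"x": 0,"y": 0,"z": 0,"twist": 0},
    {"jaw": 0,"x": 0,"y": 0,"z": 0,"twist": 0},
    {"jaw": 0,"x": 0,"y": 0,"z": 0,"twist": 0},
    {"jaw": 0,"x": 0,"y": 0,"z": 0,"twist": 0}
  ]
}}

```text
clock: 37.6
tcp_pos: [0.4714, 0.0098, 0.0659]
tool_rot: [-0.0, 0.763, 0.647, -0.0]
wrist_force: [-4.7, 0.8, 3.7]
width: 0.0095
grip_force: 30.1
```

```bash
cat > pose.py <<'E'
from tilt import *
def pose(o,w):
    """fit tilt, and slip of the grip along tray x/z, from ring centre, side corners via edges is not needed: use ring ellipse axes too"""
    T=tool(o)@w["hand_eye"]; im=w["image"].astype(np.float32)
    yel=((im[:,:,0]-im[:,:,2]>70)).astype(np.uint8)
    n,l,s,c=cv2.connectedComponentsWithStats(yel)
    k=max(range(1,n),key=lambda k:s[k,4]*(250<c[k][0]<460)*(100<c[k][1]<270))
    cn,_=cv2.findContours((l==k).astype(np.uint8),cv2.RETR_EXTERNAL,cv2.CHAIN_APPROX_NONE); e=cv2.fitEllipse(cv2.convexHull(max(cn,key=len)))
    Rz=R.from_euler("z",PS).as_matrix(); a=np.linspace(0,2*np.pi,60)
    def ell(th,cx,cz,cy):   # ring outline for ring-top centre (world) & tilt
        P=[proj(w,T,np.array([cx,cy,cz])+Rz@R.from_euler("y",th).as_matrix()@np.array([.026*np.cos(t),.026*np.sin(t),0])) for t in a]
        return cv2.fitEllipse(np.float32(P))
    far=[(y,x) for y,x in zip(*np.nonzero(l==k))]
    return e,ell
E
python3 - <<'E'
from cell import r
from pose import *
F=[]
for i in range(4):
    o=r.get_obs(); w=r.snapshot("wrist"); F.append(o["wrist_force"])
pickle.dump((o,w),open("w15.pkl","wb"))
print(o["tcp_pos"],np.mean(F,0),o["moment"])
for k in ("w12","w14","w15"):
    print(k); tilt(*pickle.load(open(k+".pkl","rb")))
# tray-corner check: brightness steps along the +y corner ray, tray frame, for tilts 28..33
o,w=pickle.load(open("w15.pkl","rb")); T=tool(o)@w["hand_eye"]; g=w["image"].mean(2).astype(np.float32)
Rz=R.from_euler("z",PS).as_matrix(); b=T_bar(o)
for th in (26,28,30,32,34):
    pt=lambda x,y,z:b+Rz@R.from_euler("y",np.radians(th)).as_matrix()@np.array([x+53,y,z-66])/1e3
    row=[]
    for off in np.arange(-6,7,1.):   # move perpendicular (outwards) across the +y,+x wall top between corner and collar
        P=np.float32([proj(w,T,pt(12+q+off*.707,63-q+off*.707,34)) for q in np.arange(-6,12,1.)])
        row.append(int(cv2.remap(g,P[:,:1],P[:,1:],cv2.INTER_LINEAR).mean()))
    print(th,row)
E
```

```text
[0.47136542 0.00979857 0.06592976] [-5.48111879  0.9376585   4.17720526] [ 0.16127293  1.37545711 -0.0086053 ]
w12
ellipse [362.7 218.5] [65.5 85.4] tilt 31.5 resid px [0.2 1.4]
w14
ellipse [363.6 218.6] [66.  85.1] tilt 31.5 resid px [-0.8  1.3]
w15
ellipse [359.7 217.1] [64.7 83.7] tilt 33.0 resid px [-0.6  1.7]
26 [95, 116, 136, 194, 215, 220, 222, 221, 221, 221, 220, 220, 220]
28 [43, 67, 97, 117, 138, 197, 215, 220, 221, 221, 221, 221, 220]
30 [40, 40, 43, 67, 97, 117, 136, 196, 217, 220, 221, 221, 221]
32 [39, 39, 40, 40, 43, 65, 95, 115, 131, 188, 217, 220, 220]
34 [38, 38, 39, 39, 41, 44, 45, 61, 90, 112, 125, 173, 214]
```

Call:
{"name": "step_arm", "arguments": {
  "commands": [
    {"jaw": 0,"x": 0,"y": -0.01,"z": -0.012,"twist": 0},
    {"jaw": 0,"x": 0,"y": 0,"z": 0,"twist": 0},
    {"jaw": 0,"x": 0,"y": 0,"z": 0,"twist": 0},
    {"jaw": 0,"x": 0,"y": 0,"z": 0,"twist": 0},
    {"jaw": 0,"x": 0,"y": 0,"z": 0,"twist": 0}
  ]
}}

```text
clock: 38.3
tcp_pos: [0.4717, 0.0098, 0.0662]
tool_rot: [0.0, 0.763, 0.647, 0.0]
wrist_force: [-2.9, 0.1, -0.1]
width: 0.0097
grip_force: 29.6
```

Call:
{"name": "step_arm", "arguments": {
  "commands": [
    {"jaw": 0,"x": 0,"y": 0,"z": 0,"twist": 0},
    {"jaw": 0,"x": 0,"y": 0,"z": 0,"twist": 0},
    {"jaw": 0,"x": 0,"y": 0,"z": 0,"twist": 0},
    {"jaw": 0,"x": 0,"y": 0,"z": 0,"twist": 0},
    {"jaw": 0,"x": 0,"y": 0,"z": 0,"twist": 0}
  ]
}}

```text
clock: 38.8
tcp_pos: [0.4716, 0.0098, 0.0662]
tool_rot: [0.0, 0.763, 0.647, 0.0]
wrist_force: [-3.1, 0.4, -1.6]
width: 0.0097
grip_force: 29.6
```

Call:
{"name": "step_arm", "arguments": {
  "commands": [
    {"jaw": 0,"x": 0,"y": -0.005,"z": -0.006,"twist": 0},
    {"jaw": 0,"x": 0,"y": 0,"z": 0,"twist": 0},
    {"jaw": 0,"x": 0,"y": 0,"z": 0,"twist": 0},
    {"jaw": 0,"x": 0,"y": 0,"z": 0,"twist": 0},
    {"jaw": 0,"x": 0,"y": 0,"z": 0,"twist": 0}
  ]
}}

```text
clock: 39.3
tcp_pos: [0.4717, 0.0098, 0.0663]
tool_rot: [0.0, 0.763, 0.647, 0.0]
wrist_force: [1.2, 0.3, -7.2]
width: 0.01
grip_force: 29.1
```

```bash
python3 - <<'E'
from cell import r
from pose import *
F=[]
for i in range(5):
    o=r.get_obs(); w=r.snapshot("wrist"); F.append(o["wrist_force"])
print(o["clock"],o["tcp_pos"],np.mean(F,0),o["moment"],o["grip_force"]); pt,th,T=tilt(o,w)
m=((w["image"][:,:,0].astype(int)-w["image"][:,:,2]>70)).astype(np.uint8)
n,l,s,c=cv2.connectedComponentsWithStats(m); print([(int(s[k,4]),c[k].round(1).tolist()) for k in range(1,n) if s[k,4]>40])
for row in m[160:275:3,300:405:1]: print(''.join('#' if v else '.' for v in row))
E
```

```text
39.5 [0.47160226 0.00985312 0.0663604 ] [ 0.02092825  0.11211003 -7.56611389] [0.06814121 0.15261044 0.00224268] 29.010048508644104
ellipse [359.  216.9] [64.3 83.7] tilt 33.0 resid px [-0.   1.8]
[(228, [102.7, 70.1]), (376, [112.7, 104.8]), (216, [334.5, 171.3]), (3637, [359.2, 216.2]), (50, [157.3, 261.8]), (53, [159.5, 270.6]), (75, [162.3, 281.4]), (56, [166.4, 293.2])]
.........................................................................................................
..................................#####..................................................................
..............................#############..............................................................
............................###################..........................................................
...........................###############...............................................................
...........................############......................########....................................
...........................#########..................################................
[... 2711 characters left out ...]
...........#############........................................
.........................................................................................................
.........................................................................................................
................................####.....................................................................
...................................#####.................................................................
.........................................................................................................
.........................................................................................................
```

Call:
{"name": "step_arm", "arguments": {
  "commands": [
    {"jaw": 0,"x": 0,"y": 0,"z": 0.006,"twist": 0},
    {"jaw": 0,"x": 0,"y": 0,"z": 0,"twist": 0},
    {"jaw": 0,"x": 0,"y": 0,"z": 0,"twist": 0},
    {"jaw": 0,"x": 0,"y": 0,"z": 0,"twist": 0},
    {"jaw": 0,"x": 0,"y": 0,"z": 0,"twist": 0}
  ]
}}

```text
clock: 40.05
tcp_pos: [0.4713, 0.0098, 0.0662]
tool_rot: [0.0, 0.763, 0.647, -0.0]
wrist_force: [-0.4, -0.2, -7.5]
width: 0.0097
grip_force: 29.1
```

Call:
{"name": "step_arm", "arguments": {
  "commands": [
    {"jaw": 0,"x": 0,"y": 0,"z": 0,"twist": 0},
    {"jaw": 0,"x": 0,"y": 0,"z": 0,"twist": 0},
    {"jaw": 0,"x": 0,"y": 0,"z": 0,"twist": 0},
    {"jaw": 0,"x": 0,"y": 0,"z": 0,"twist": 0},
    {"jaw": 0,"x": 0,"y": 0,"z": 0,"twist": 0}
  ]
}}

```text
clock: 40.55
tcp_pos: [0.4713, 0.0098, 0.0662]
tool_rot: [0.0, 0.763, 0.647, -0.0]
wrist_force: [-0.7, 0.7, -6.1]
width: 0.0097
grip_force: 29.2
```

Call:
{"name": "step_arm", "arguments": {
  "commands": [
    {"jaw": 0,"x": 0,"y": 0,"z": 0.007,"twist": 0},
    {"jaw": 0,"x": 0,"y": 0,"z": 0,"twist": 0},
    {"jaw": 0,"x": 0,"y": 0,"z": 0,"twist": 0},
    {"jaw": 0,"x": 0,"y": 0,"z": 0,"twist": 0},
    {"jaw": 0,"x": 0,"y": 0,"z": 0,"twist": 0}
  ]
}}

```text
clock: 41.05
tcp_pos: [0.471, 0.0098, 0.066]
tool_rot: [-0.0, 0.763, 0.647, -0.0]
wrist_force: [-2.3, 0.4, -2.1]
width: 0.0098
grip_force: 29.5
```

Call:
{"name": "step_arm", "arguments": {
  "commands": [
    {"jaw": 0,"x": 0,"y": 0,"z": 0,"twist": 0},
    {"jaw": 0,"x": 0,"y": 0,"z": 0,"twist": 0},
    {"jaw": 0,"x": 0,"y": 0,"z": 0,"twist": 0},
    {"jaw": 0,"x": 0,"y": 0,"z": 0,"twist": 0},
    {"jaw": 0,"x": 0,"y": 0,"z": 0,"twist": 0}
  ]
}}

```text
clock: 41.55
tcp_pos: [0.471, 0.0098, 0.0659]
tool_rot: [-0.0, 0.763, 0.647, -0.0]
wrist_force: [-4.4, 1.1, 0.8]
width: 0.0097
grip_force: 29.7
```

Call:
{"name": "step_arm", "arguments": {
  "commands": [
    {"jaw": 0,"x": 0,"y": -0.002,"z": -0.004,"twist": 0},
    {"jaw": 0,"x": 0,"y": 0,"z": 0,"twist": 0},
    {"jaw": 0,"x": 0,"y": 0,"z": 0,"twist": 0},
    {"jaw": 0,"x": 0,"y": 0,"z": 0,"twist": 0},
    {"jaw": 0,"x": 0,"y": 0,"z": 0,"twist": 0}
  ]
}}

```text
clock: 42.05
tcp_pos: [0.4713, 0.0098, 0.0661]
tool_rot: [0.0, 0.763, 0.647, 0.0]
wrist_force: [-4.2, 1.5, -0.8]
width: 0.0099
grip_force: 29.6
```

```bash
python3 - <<'E'
from cell import r
from pose import *
F=[]
for i in range(8):
    o=r.get_obs(); w=r.snapshot("wrist"); F.append(o["wrist_force"].round(1).tolist())
print(F,o["clock"],o["tcp_pos"]); tilt(o,w)
E
```

```text
[[-4.2, 1.5, -0.8], [-3.8, 1.4, -0.2], [-4.1, 0.6, -1.0], [-3.6, 0.7, -1.9], [-2.8, 1.0, -1.3], [-2.9, 0.8, -0.4], [-3.4, -0.1, -0.6], [-4.0, 0.2, -0.4]] 42.4 [0.47123827 0.00983417 0.06605706]
ellipse [359.4 217.1] [64.5 83.6] tilt 33.0 resid px [-0.4  1.6]
```

The hold is steady: the tray rests on the bar, is held by the handle and tipped about 30–33°. Handing in.

```bash
python3 -c "
from cell import r
print(r.close_job())"
```

```text
the job is handed in; nothing more can be done
None
```

Job handed in: the collar reads shut (about 1.6 rad) and the tray is held by its handle, tipped about 30–33° on the bar; no barrel was left in the handle half and the bystanders looked undisturbed, but the ring partly hid the barrels and the tray hid the tipping bar, so I confirmed neither fully by sight.

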